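Fetch the cigar mould from behind the pot, tin and canister

TASK

Please fetch the long wooden mould that lies behind the pot, the tin and the canister in the dark rack: first move all three aside so that they stand on the cork mat, then lift the mould out and lay it flat, grooves up, in the middle of the rolling board, on the rectangle drawn there and in line with it. Only then put the pot, the tin and the canister back in the rack, each upright on the very spot where it stood at the start. Tip nothing over, and leave the cup, the brass cutter and the blade where they are.

Things in the scene. Friction and masses are not known exactly. Their poses are not given: they have to be found in the camera images.
- mould_center (a point): Pale wooden cigar mould, a bar with grooves across its top, 200 long, 46 wide, 36 mm high, 0.2 kg. The point is its centre, 18 mm above its underside; x along its length, y across, z up. It lies along the rack's y; grip it across its width in the middle. About 10 mm lie between it and the pot, tin and canister at first, 40 mm between it and the rack's back wall.
- pot_center (a point): Round white ceramic pot with a flat cork stopper: straight body 50 mm in diameter up to 66 mm, 80 mm high in all, about 0.2 kg. The point is its centre, 40 mm above its underside; z up. It stands in the rack in front of the mould, in one row with the tin and the canister; which is in which place changes.
- tin_center (a point): Square metal tin, 48 x 48 mm, 88 mm high, about 0.2 kg, sides parallel to the rack at the start. The point is its centre, 44 mm above its underside; x and y are square to its sides, z up. It stands in the row in front of the mould.
- canister_center (a point): Dark turned wooden canister: round body 46 mm in diameter up to 62 mm, with a small ball knob on top, 85 mm high in all, about 0.16 kg. The point is its centre, 42.5 mm above its underside; z up. It stands in the row in front of the mould.
- rack: Fixed dark wooden rack with a grey lining, a tray 180 (x) by 300 mm (y), origin at the centre of its underside, +x away from the robot. Floor 8 mm thick; walls 8 mm thick: back (+x) 40 mm high, sides (y ends) 28 mm high, open towards the robot. Pot, tin and canister stand on its floor in a row along y at x = -40 mm, 80 mm apart (28 to 34 mm free between them); the mould lies at x = 18 mm.
- mat: Fixed cork mat, the side area: 290 mm (x) by 100 mm (y), 4 mm thick, origin at the centre of its underside, z up. It lies on the left or on the right of the rack; the rolling board lies on the other side.
- board: Fixed dark rolling board, 250 mm (x) by 120 mm (y), 20 mm thick, origin at the centre of its underside, z up. A pale thin rectangle drawn on it, 212 x 58 mm, long side along x, centred, shows where the mould goes (lengthwise along the board's x, either way round).
- cup: Bystander, to be left alone: small open white ceramic cup, 56 mm across, 45 mm high, origin at the centre of its underside. It stands between the robot and the rack.
- cutter: Bystander, to be left alone: small upright brass tube cutter, 24 mm in diameter with a 32 mm foot, 50 mm high, origin at the centre of its underside. It stands between the robot and the rack.
- blade: Bystander, to be left alone: flat steel cutting blade with rounded ends lying on the bench near the robot, 110 mm (y) by 50 mm (x), 4 mm thick, origin at the centre of its underside.
Not all that is in view belongs to the job. Leave any blue or pink look-alike of the part that bears tin_center alone.

How it is judged (in metres and radians):
On the way, in this order (a step that is already met when the one before it is completed fails the run):
1. the pot, the tin and the canister all stand on the cork mat at once, and the mould still lies in its place (within 30 mm) (x of pot_center in the frame of mat between -0.145 and 0.145 m and y of pot_center in the frame of mat between -0.05 and 0.05 m and z of pot_center in the frame of mat between 0.038 and 0.05 m and angle between each of pot_center, tin_center, canister_center's own z axis and vertical below 0.15 rad and linear speed of each of pot, tin, canister below 0.03 m/s and x of tin_center in the frame of mat between -0.145 and 0.145 m and y of tin_center in the frame of mat between -0.05 and 0.05 m and z of tin_center in the frame of mat between 0.042 and 0.054 m and x of canister_center in the frame of mat between -0.145 and 0.145 m and y of canister_center in the frame of mat between -0.05 and 0.05 m and z of canister_center in the frame of mat between 0.0405 and 0.0525 m and distance of mould_center from where it was at the start of the episode below 0.03 m), for 0.2 s.
2. the mould lies in the middle of the rolling board while the pot, the tin and the canister still stand on the mat (horizontal distance between mould_center and board below 0.015 m and angle between the x axis of mould_center and the x axis of board, either way round below 0.15 rad and z of mould_center in the frame of board between 0.032 and 0.044 m and angle between mould_center's own z axis and vertical below 0.1 rad and linear speed of each of mould, pot, tin, canister below 0.03 m/s and x of pot_center in the frame of mat between -0.145 and 0.145 m and y of pot_center in the frame of mat between -0.05 and 0.05 m and z of pot_center in the frame of mat between 0.038 and 0.05 m and angle between each of pot_center, tin_center, canister_center's own z axis and vertical below 0.15 rad and x of tin_center in the frame of mat between -0.145 and 0.145 m and y of tin_center in the frame of mat between -0.05 and 0.05 m and z of tin_center in the frame of mat between 0.042 and 0.054 m and x of canister_center in the frame of mat between -0.145 and 0.145 m and y of canister_center in the frame of mat between -0.05 and 0.05 m and z of canister_center in the frame of mat between 0.0405 and 0.0525 m), for 0.2 s.
At the end, for the whole second after the job is handed in: The mould lies flat on the rolling board, its centre within 15 mm of the board's centre and its length within 0.15 rad of the board's; the pot, the tin and the canister each stand upright (within 0.15 rad) within 15 mm of where they stood at the start; all are at rest (horizontal distance between mould_center and board below 0.015 m and angle between the x axis of mould_center and the x axis of board, either way round below 0.15 rad and z of mould_center in the frame of board between 0.032 and 0.044 m and angle between mould_center's own z axis and vertical below 0.1 rad and linear speed of each of mould, pot, tin, canister below 0.03 m/s and distance of each of pot_center, tin_center, canister_center from where it was at the start of the episode below 0.015 m and angle between each of pot_center, tin_center, canister_center's own z axis and vertical below 0.15 rad); the robot touches nothing.
It fails at once if the cup, the cutter or the blade is moved by more than 20 mm (distance of any of cup, cutter, blade from where it was at the start of the episode above 0.02 m).
It fails at once if the pot, the tin, the canister or the mould is tipped by more than 0.6 rad (angle between any of pot_center, tin_center, canister_center, mould_center's own z axis and vertical above 0.6 rad).
It also fails if it takes over 134 s, if anything falls off the work surface, if the arm or the gripper's body presses on something with over 40 N, if the wrist force passes 120 N, or if a joint passes its speed limit or range.

ROBOT

A 6-joint arm with a two-finger parallel gripper is mounted at the origin on the work surface. World frame = base frame: x ahead of the robot, y to its left, z up, the work surface at z = 0. Lengths are in mm, angles in rad, forces in N, time in s.
With the tool pointing down it reaches from about 300 to 775 mm from the base axis. Payload 14.6 kg.
Tool frame: the origin (TCP) lies between the finger pads; the fingertips stand 22 mm ahead of it and the grasp point (between the pads) lies 3 mm ahead of it (manip.tcp_to_tips is the distance from the TCP to the fingertips, in mm); y points along the fingers, z is the direction in which the jaws open and shut, and the axes are right-handed (so a half turn about y gives the same grasp; the last joint's range is limited). The gripper opens to 94 mm and grips with 3 to 60 N. Pads are 16 mm wide; open, the fingers measure 119 mm over their backs; the gripper's body (75 mm by 177 mm) begins 78 mm behind the grasp point.
Start: joints at [-1.233, 0.3, 1.521, -0, 1.321, -0.067], TCP at [216.601, -505.542, 227.446] pointing down, gripper open.
Joint ranges: [-3.03, 3.03], [-0.79, 2.21], [0.23, 2.52], [-1.04, 4.18], [0, 3.07], [-2.55, 2.55]. Speed limits (rad/s): [2.22, 2.22, 2.57, 3.14, 3.14, 3.14].

INTERFACE

Orientations are given as [roll, pitch, yaw] about the fixed x, y, z axes, in that order (R = Rz(yaw) Ry(pitch) Rx(roll)).
In Python, from cell import manip gives the robot as it stands.
- The arm moves only by the shell command python3 -m jog 'ROWS' [OPENING] [FORCE]. ROWS is JSON, one flat list of numbers, 6 for each row, row after row: the shift along the tool's x, y, z in mm, then the turn, a rotation vector about the tool's x, y, z in degrees. A call has 1 to 10 rows; each row is the pose to reach, as a shift and turn from the pose commanded when the call began, along the tool's axes at that moment; what a row does not reach only later rows make up. A row lasts 1/12 s, in which the tool goes at most 41.7 mm and 7.16 degrees, less where a joint would pass 70% of its speed; a pose out of reach is approached as far as the arm can. A call with a gripper value outside its range is refused whole. OPENING is the finger opening in mm, from 0 to 94, set as the call begins (- or left out, the last holds). The fingers move at their own pace and stop on an object; FORCE is the grip in N (left out, the last holds). Time passes only in rows, so rows that repeat a pose let the fingers close. It gives the time, the measured TCP pose, the force and the opening at its end, in the units of the state.
- manip.read_state(): the state, without advancing time (a new reading comes with each control period).
- manip.camera(name): name is "scene" or "top" or "wrist"; returns a dict with "img" (384x512x3 uint8, red, green, blue), "intrinsics" (3x3 intrinsics, pixels), "origin" and "orientation" of the camera in the world. Camera axes: x right, y down, z forward; pixel columns grow to the right and rows downward; lengths in mm; the calibration is good to about 2 mm. A picture is of the moment at which its call begins. There is no depth.
- manip.sign_off(): hands the job in, once; it reports no verdict.
Trained networks look in a picture, given as the dict that the camera call returned (one of the last four; its "shot" number tells which), for a name from the list of things; names that differ only in an ending like _2 or _b are one class to them, and where a whole thing is asked for, a point or a joint stands for the part that bears it (a point fixed in the world has none). Each returns a list of dicts, best first, with "score" (0 to 1); they miss things now and then, are a little off and sometimes report something else, mostly with a low value. They report only what shows in the picture. A call takes as long as a camera call. They do not tell look-alikes from the thing itself.
- manip.masks_of(thing, picture): "pixels" (384x512 bool, what is visible of it) and "xy" ([column, row] in pixels, amid what is visible of it).
- manip.tip_of(thing, picture): "xy" ([column, row] in pixels: a listed point, or the origin of a listed thing).
The state is a dict: "clock": time; "joints": joint angles; "qd": joint speeds; "effort": joint torques, N m; "eef_pos": TCP position; "eef_rot": TCP orientation; "wrist_force": force on the tool from outside, world axes, zero at the start; "moment": the same for the moment, N m; "finger_gap": finger opening in mm.
Only numpy, scipy, OpenCV 4.12 (cv2) and the standard library are available. Lean on these libraries where they do the work, as an engineer would, in place of code of your own. Each camera call takes 0.05 s, during which the arm holds its last target.

## Working session

There is one attempt and no reset: what is moved stays moved. The work goes in short steps, Python scripts to look and compute and a shell command to move; the robot and the scene stay as the last step left them, time stands still between calls to the robot, and variables do not carry over. Pictures are saved under pics/ and viewed, and the job is handed in when it is done.

```bash
ls; mkdir -p pics
python3 - <<'E'
from cell import manip
import cv2
print(manip.read_state())
for n in ("scene","top","wrist"):
    p=manip.camera(n); cv2.imwrite(f"pics/{n}0.png",p["img"][:,:,::-1]); print(n,p["shot"],p["intrinsics"],p["origin"],p["orientation"])
E
```

```text
pics
{'clock': 0.0, 'joints': array([-1.23261783e+00,  3.00473695e-01,  1.52160801e+00, -6.84980650e-05,
        1.32069987e+00, -6.66109438e-02]), 'qd': array([-0.00206716,  0.00058901,  0.00149203,  0.00026499,  0.000812  ,
       -0.00090793]), 'effort': array([-1.61739157e-03, -5.31820428e+01, -3.52734804e+01,  7.07103079e-02,
        2.42884067e-02, -1.09568807e-04]), 'eef_pos': array([ 216.49748216, -505.32607996,  226.87350292]), 'eef_rot': array([-1.57198703e+00,  1.29368601e-05, -2.73678623e+00]), 'wrist_force': array([ 0.52539823,  0.50709068, -0.49369593]), 'moment': array([-0.03599764,  0.00563949,  0.03105164]), 'finger_gap': 93.97165332651191}
scene 1 [[466.39757709   0.         255.87341625]
 [  0.         466.39757709 194.3414115 ]
 [  0.           0.           1.        ]] [1321.35832066 -291.5244198   799.3510852 ] [-2.32677183 -0.01971169  1.1986753 ]
top 2 [[399.01631373   0.         249.08331584]
 [  0.         399.01631373 191.12699973]
 [  0.           0.           1.        ]] [ 538.84645173   15.24622188 1078.34029865] [-3.09170254 -0.02846646 -1.59791875]
wrist 3 [[269.45750714   0.         248.68127059]
 [  0.         269.45750714 190.52330603]
 [  0.           0.           1.        ]] [ 283.02232545 -476.39651612  384.43328168] [ 2.89065330e+00  3.81806971e-04 -1.16745828e+00]
```

View pics/top0.png

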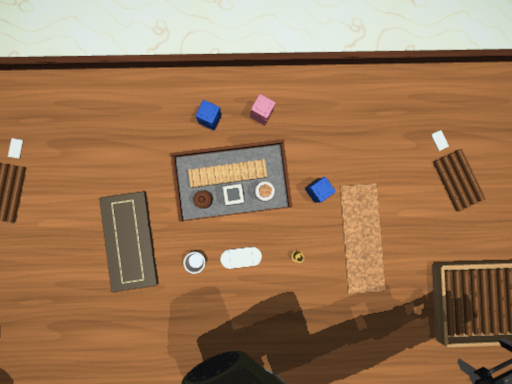

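View pics/scene0.png

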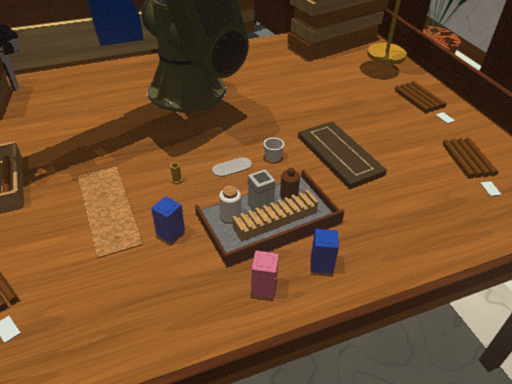

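```bash
cat > h.py <<'E'
from cell import manip
import numpy as np, cv2
from scipy.spatial.transform import Rotation as R
def ray(p,xy,z):
    K=p["intrinsics"]; d=np.linalg.inv(K)@np.array([xy[0],xy[1],1.0])
    Rm=R.from_euler("xyz",p["orientation"]).as_matrix(); d=Rm@d; o=np.array(p["origin"])
    return o+d*(z-o[2])/d[2]
def proj(p,P):
    Rm=R.from_euler("xyz",p["orientation"]).as_matrix()
    c=(np.atleast_2d(P)-p["origin"])@Rm; u=c@np.array(p["intrinsics"]).T
    return u[:,:2]/u[:,2:]
def save(p,name): cv2.imwrite(f"pics/{name}.png",p["img"][:,:,::-1])
def tri(obs):
    A=np.zeros((3,3));b=np.zeros(3)
    for p,xy in obs:
        o=np.array(p["origin"]);d=ray(p,xy,0)-o;d/=np.linalg.norm(d);M=np.eye(3)-np.outer(d,d);A+=M;b+=M@o
    return np.linalg.solve(A,b)
E
python3 - <<'E'
from h import *
Z=dict(mould_center=26,pot_center=48,tin_center=52,canister_center=50.5,rack=0,mat=0,board=0,cup=0,cutter=0,blade=0)
for n in ("top","scene"):
    p=manip.camera(n)
    for t in Z:
        for h in manip.tip_of(t,p)[:3]:
            print(n,t,round(h["score"],2),np.round(h["xy"],1),np.round(ray(p,h["xy"],Z[t])[:2],1))
E
```

```text
top mould_center 0.88 [227.7 174.9] [635.   39.2]
top pot_center 0.64 [264.  190.8] [589.4 -54.1]
top tin_center 0.88 [262.7 111.3] [796.5 -56.5]
top tin_center 0.77 [209.1 116.9] [784.6  83.1]
top tin_center 0.72 [319.6 184.7] [ 601.3 -198.6]
top canister_center 0.57 [203.  197.4] [576.3 103.5]
top rack 0.57 [231.  176.3] [633.3  31. ]
top mat 0.93 [360.9 240. ] [ 451.4 -316.6]
top mat 0.46 [201.5 198.7] [574.7 111.9]
top board 0.62 [130.8 240.7] [467.6 302.3]
top cup 0.89 [200.1 263.4] [401.8 119.3]
top cutter 0.48 [299.6 255.2] [ 415.5 -148.4]
top blade 0.71 [244.9 254.6] [421.6  -1. ]
scene mould_center 0.67 [275.2 212.1] [634.2  41.3]
scene pot_center 0.91 [228.9 204.4] [594.3 -58.2]
scene tin_center 0.9 [262.6 271.2] [800.4 -58. ]
scene tin_center 0.66 [325.5 252.6] [801.6  82. ]
scene tin_center 0.64 [168.1 215.4] [ 584.6 -197.2]
scene canister_center 0.84 [290.9 179.1] [565.7 110.7]
scene mat 0.61 [108.4 208.9] [ 462.8 -319.2]
scene mat 0.58 [263.7 190.7] [531.5  54.9]
scene board 0.9 [341.6 154.4] [468.8 312.6]
scene cup 0.7 [291.8 178.9] [514.8 140.3]
scene cup 0.62 [273.8 156.9] [415.  131.8]
scene cutter 0.49 [179.9 182.8] [ 430.3 -135.2]
scene blade 0.89 [229.6 168.7] [420.9   2.1]
```

Run:
```python
from h import *
p=manip.camera("top"); im=p["img"][:,:,::-1]
c=im[130:230,165:300]; cv2.imwrite("pics/c1.png",cv2.resize(c,None,fx=5.8,fy=5.8,interpolation=cv2.INTER_CUBIC))
# mask-based rectangles
for t,z in (("rack",0),("mat",4),("board",20),("mould_center",44),("blade",4)):
    for h in manip.masks_of(t,p)[:1]:
        m=h["pixels"].astype(np.uint8); n=m.sum()
        ct=max(cv2.findContours(m,0,1)[0],key=cv2.contourArea)[:,0,:]
        W=np.array([ray(p,q,z)[:2] for q in ct],np.float32)
        print(t,round(h["score"],2),n,cv2.minAreaRect(W))
for t,z in (("pot_center",88),("tin_center",96),("canister_center",93),("cup",45),("cutter",50)):
    for h in manip.masks_of(t,p)[:4]:
        print(t,round(h["score"],2),np.round(h["xy"],1),ray(p,h["xy"],z)[:2].round(1),h["pixels"].sum())
```

```text
rack 0.64 5329 ((623.0223999023438, 30.759811401367188), (186.7919464111328, 308.7586364746094), 5.813611030578613)
mat 0.81 3978 ((456.69757080078125, -319.10699462890625), (290.3837890625, 102.99373626708984), 2.2304911613464355)
board 0.78 4483 ((467.7749328613281, 303.4632263183594), (250.22039794921875, 124.89282989501953), 6.870699405670166)
mould_center 0.6 1390 ((636.8560180664062, 37.80718231201172), (51.36549758911133, 201.94729614257812), 6.499841690063477)
blade 0.93 712 ((414.25048828125, 9.499809265136719), (50.41086959838867, 108.79328155517578), 4.602550029754639)
pot_center 0.84 [268.1 191.4] [585.6 -61.6] 313
pot_center 0.59 [246.5 257.7] [423.4  -3.5] 729
pot_center 0.56 [363.9 241.2] [ 455.3 -296.9] 3922
tin_center 0.83 [262.3 110.2] [788.3 -52.5] 480
tin_center 0.74 [210.6 116.5] [775.   76.5] 518
tin_center 0.68 [233.  192.4] [585.   25.7] 411
tin_center 0.64 [320.4 187.4] [ 591.8 -191.2] 480
canister_center 0.57 [201.5 200. ] [568.4 103.6] 264
cup 0.81 [196.4 264.5] [405.1 124.5] 379
cup 0.2 [267. 192.] [586.2 -62. ] 309
cutter 0.55 [297.9 255.1] [ 421.6 -136.4] 134
```

View pics/c1.png

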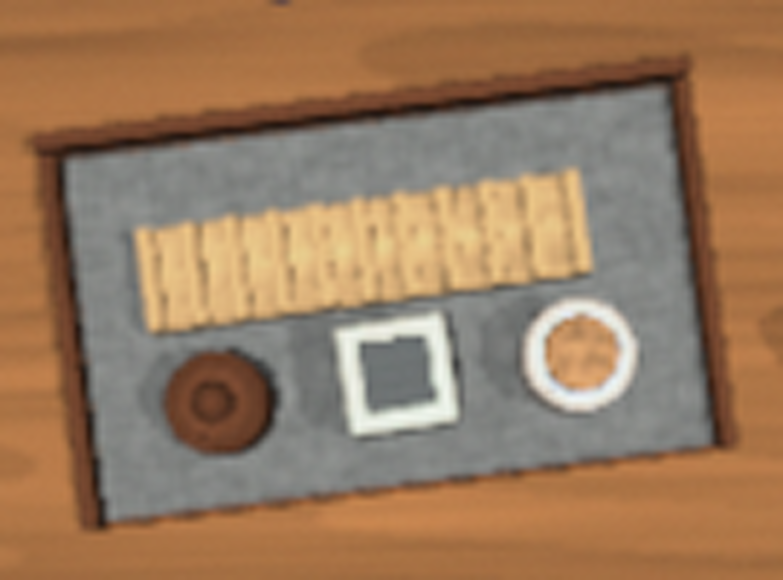

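Run:
```python
from h import *
p=manip.camera("top")
f=lambda u,v:(np.array([u,v])+.5)/5.8-.5+[165,130]
for n,u,v,z in (("can",214,402,90),("canbody",219,402,70),("tin",398,373,96),("pot cork",583,352,88),("potring",580,354,74),("mould",365,250,44),
 ("m1",137,230,44),("m2",580,168,44),("m3",592,270,44),("m4",153,333,44),
 ("rackBL",37,137,40),("rackBR",688,60,40),("rackFR",735,445,28),("rackFL",88,530,28),("rFLfloor",100,524,8),("rFRfloor",718,449,8)):
    print(n,f(u,v).round(1),ray(p,f(u,v),z)[:2].round(1))
```

```text
can [201.5 198.9] [571.2 103.9]
canbody [202.3 198.9] [571.8 103.5]
tin [233.2 193.9] [581.3  25.2]
pot cork [265.1 190.3] [588.6 -54.2]
potring [264.6 190.6] [588.5 -53.9]
mould [227.5 172.7] [639.1  39.1]
m1 [188.2 169.2] [650.5 140.7]
m2 [264.6 158.6] [673.8 -58.4]
m3 [266.7 176.1] [627.6 -62.4]
m4 [191. 187.] [604.2 134.5]
rackBL [171.  153.2] [694.  185.1]
rackBR [283.2 139.9] [ 722.3 -109.1]
rackFR [291.3 206.3] [ 547.5 -126.5]
rackFL [179.8 221. ] [517.1 167.3]
rFLfloor [181.8 219.9] [519.3 164.6]
rFRfloor [288.4 207. ] [ 546.  -121.2]
```

```bash
cat > go.py <<'E'
import sys
from h import *
# usage: go.py x y z yawdeg
x,y,z,yaw=map(float,sys.argv[1:5])
s=manip.read_state(); Rc=R.from_euler("xyz",s["eef_rot"])
d=Rc.inv().apply(np.array([x,y,z])-s["eef_pos"])
Rt=R.from_euler("xyz",[-90,0,yaw],degrees=True)
print("t",round(s["clock"],2),"pos",s["eef_pos"].round(1),"rot",np.degrees(s["eef_rot"]).round(1),"gap",round(s["finger_gap"],1))
print("shift",d.round(1),"turn",np.degrees((Rc.inv()*Rt).as_rotvec()).round(1),"dist",np.linalg.norm(d).round(1))
E
python3 go.py 581 25 230 -174
```

```text
t 1.85 pos [ 216.6 -505.5  227.5] rot [ -90.    -0.  -156.8] gap 93.9
shift [-543.9   -2.5 -344.2] turn [-0.  17.2  0. ] dist 643.6
```

```bash
python3 -m jog '[-30,0,-20,0,1,0, -82,0,-52,0,3,0, -136,0,-86,0,5,0, -190,0,-120,0,7,0, -244,0,-155,0,9,0, -298,-1,-189,0,11,0, -352,-1,-223,0,13,0, -406,-1,-257,0,15,0, -460,-2,-291,0,16,0, -510,-2,-322,0,17,0]' && python3 go.py 581 25 230 -174
```

```text
clock: 2.68
eef_pos: [450.1, -164.8, 228.8]
eef_rot: [-1.57, 0.001, -3.035]
wrist_force: [0.9, -1.0, 0.2]
finger_gap: 94.1
t 2.68 pos [ 450.1 -164.8  228.8] rot [ -90.     0.  -173.9] gap 94.1
shift [-150.4   -1.2 -174.7] turn [-0.   0.1 -0. ] dist 230.6
```

```bash
python3 -m jog '[-25,0,-29,0,0,0, -50,0,-58,0,0,0, -75,0,-87,0,0,0, -100,0,-116,0,0,0, -125,0,-146,0,0,0, -143,-1,-166,0,0,0, -150,-1,-175,0,0,0, -150,-1,-175,0,0,0]' && python3 go.py 581 25 230 -174
python3 - <<'E'
from h import *
p=manip.camera("wrist"); save(p,"w1"); s=manip.read_state();print(s["clock"])
Z=dict(mould_center=26,pot_center=48,canister_center=50.5,tin_center=52,rack=0)
for t in Z:
        for h in manip.tip_of(t,p)[:2]:
            print(t,round(h["score"],2),np.round(h["xy"],1),np.round(ray(p,h["xy"],Z[t])[:2],1))
E
```

```text
clock: 3.35
eef_pos: [580.0, 25.1, 229.0]
eef_rot: [-1.571, -0.001, -3.031]
wrist_force: [-1.4, -0.9, 1.2]
finger_gap: 94.0
t 3.35 pos [580.   25.1 229. ] rot [ -90.    -0.  -173.7] gap 94.0
shift [-1.  -1.   0.2] turn [0.  0.3 0. ] dist 1.4
3.4
mould_center 0.82 [242.8 128.9] [641.6  40.2]
pot_center 0.62 [308.8 181.6] [585.7 -51.4]
canister_center 0.81 [186.  179.8] [571.5 105.2]
tin_center 0.73 [246.9 274. ] [447.   13.7]
tin_center 0.63 [417.7 190.1] [ 590.7 -190.9]
rack 0.96 [246.  143.8] [620.9  34. ]
```

View pics/w1.png

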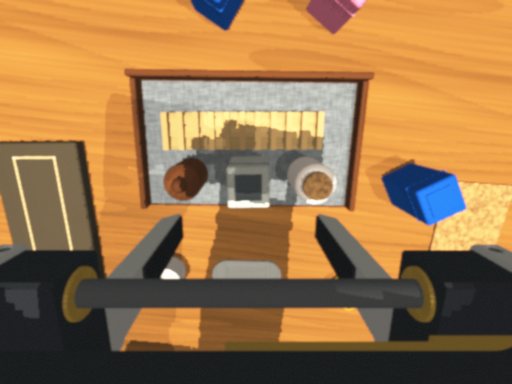

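Run:
```python
from h import *
p=manip.camera("wrist"); im=p["img"][:,:,::-1]
cv2.imwrite("pics/c2.png",cv2.resize(im[95:220,140:350],None,fx=3.8,fy=3.8,interpolation=cv2.INTER_CUBIC))
for n,P in (("pot",(588.5,-54.2,88)),("tin",(581.3,25.2,96)),("can",(571.3,103.9,93)),("mould",(639,39,44))): print(n,proj(p,P).round(1), ((proj(p,P)-[140,95])*3.8).round())
```

```text
pot [[316.7 185.8]] [[671. 345.]]
tin [[246.8 186.4]] [[406. 347.]]
can [[176.2 187.3]] [[138. 351.]]
mould [[240.8 130.7]] [[383. 136.]]
```

View pics/c2.png

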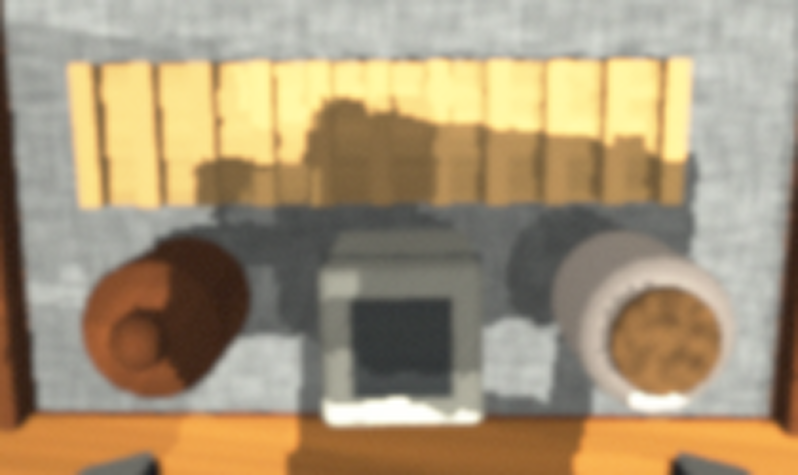

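```bash
python3 go.py 589 -53.5 150 -174;python3 go.py 589 -53.5 50 -174
```

```text
t 3.7 pos [579.2  22.4 229.8] rot [ -90.     0.  -173.9] gap 93.8
shift [-1.6 79.8 76.5] turn [-0.   0.1 -0. ] dist 110.5
t 3.7 pos [579.2  22.4 229.8] rot [ -90.     0.  -173.9] gap 93.8
shift [ -1.6 179.8  76.5] turn [-0.   0.1 -0. ] dist 195.4
```

```bash
python3 -m jog '[0,20,20,0,0,0, -1,45,45,0,0,0, -2,70,70,0,0,0, -2,80,77,0,0,0, -2,80,77,0,0,0, -2,80,77,0,0,0]' 66 25 && python3 go.py 589 -53.5 50 -174
```

```text
clock: 4.2
eef_pos: [589.8, -52.9, 150.1]
eef_rot: [-1.571, 0.0, -3.035]
wrist_force: [0.6, 0.3, 0.4]
finger_gap: 66.2
t 4.2 pos [589.8 -52.9 150.1] rot [ -90.     0.  -173.9] gap 66.2
shift [  0.9 100.1   0.5] turn [ 0.   0.1 -0. ] dist 100.1
```

```bash
python3 -m jog '[1,18,0,0,0,0, 1,38,0,0,0,0, 1,58,0,0,0,0, 1,78,0,0,0,0, 1,92,0,0,0,0, 1,100,0,0,0,0, 1,100,0,0,0,0, 1,100,0,0,0,0]' && python3 -m jog '[0,0,0,0,0,0, 0,0,0,0,0,0, 0,0,0,0,0,0, 0,0,0,0,0,0, 0,0,0,0,0,0, 0,0,0,0,0,0]' 40 25; python3 go.py 589 -53.5 170 -174
```

```text
clock: 4.87
eef_pos: [589.5, -52.5, 50.8]
eef_rot: [-1.57, 0.001, -3.033]
wrist_force: [-0.3, -0.3, -0.7]
finger_gap: 66.0
clock: 5.37
eef_pos: [589.3, -53.1, 50.5]
eef_rot: [-1.57, 0.001, -3.034]
wrist_force: [-2.0, 0.1, 7.3]
finger_gap: 49.9
t 5.37 pos [589.3 -53.1  50.5] rot [-9.000e+01  1.000e-01 -1.738e+02] gap 49.9
shift [   0.2 -119.5    0.4] turn [-0.   0.2 -0.1] dist 119.5
```

```bash
python3 -m jog '[0,-8,0,0,0,0, 0,-24,0,0,0,0, 0,-46,0,0,0,0, 0,-70,0,0,0,0, 0,-94,0,0,0,0, 0,-112,0,0,0,0, 0,-120,0,0,0,0, 0,-120,0,0,0,0, 0,-120,0,0,0,0]'; python3 go.py 544 -316 170 -174
```

```text
clock: 6.12
eef_pos: [588.5, -53.0, 168.8]
eef_rot: [-1.571, -0.001, -3.034]
wrist_force: [-0.5, -0.2, -2.5]
finger_gap: 50.0
t 6.12 pos [588.5 -53.  168.8] rot [ -90.    -0.  -173.8] gap 50.0
shift [ 72.6  -1.2 256.7] turn [0.  0.2 0. ] dist 266.8
```

```bash
python3 -m jog '[4,0,12,0,0,0, 11,0,38,0,0,0, 20,0,70,0,0,0, 29,0,102,0,0,0, 38,0,134,0,0,0, 47,0,166,0,0,0, 56,0,198,0,0,0, 65,-1,230,0,0,0, 71,-1,250,0,0,0, 73,-1,257,0,0,0]'; python3 -m jog '[0,0,0,0,0,0, 0,0,0,0,0,0, 0,0,0,0,0,0]';  python3 go.py 544 -316 47 -174
python3 - <<'E'
from h import *
p=manip.camera("wrist"); save(p,"w2")
E
```

```text
clock: 6.95
eef_pos: [542.2, -319.7, 168.7]
eef_rot: [-1.572, -0.002, -3.037]
wrist_force: [-0.2, 0.1, -2.9]
finger_gap: 50.0
clock: 7.2
eef_pos: [544.2, -315.2, 170.0]
eef_rot: [-1.572, -0.001, -3.032]
wrist_force: [0.2, 0.2, -1.9]
finger_gap: 49.6
t 7.2 pos [ 544.2 -315.2  170. ] rot [ -90.    -0.  -173.7] gap 49.6
shift [  0.2 123.    0.9] turn [0.  0.3 0. ] dist 123.0
```

View pics/w2.png

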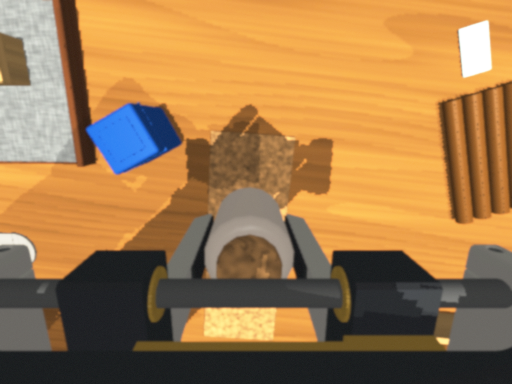

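```bash
python3 -m jog '[0,20,0,0,0,0, 0,45,1,0,0,0, 0,70,1,0,0,0, 0,92,1,0,0,0, 0,108,1,0,0,0, 0,117,1,0,0,0, 0,121,1,0,0,0, 0,123,1,0,0,0, 0,123,1,0,0,0, 0,123,1,0,0,0]';python3 go.py 544 -316 47 -174
```

```text
clock: 8.08
eef_pos: [544.6, -317.5, 48.6]
eef_rot: [-1.57, 0.001, -3.033]
wrist_force: [-0.4, 0.7, -2.6]
finger_gap: 49.3
t 8.08 pos [ 544.6 -317.5   48.6] rot [-8.990e+01  1.000e-01 -1.738e+02] gap 49.3
shift [ 0.4  1.6 -1.5] turn [-0.1  0.2 -0.1] dist 2.3
```

```bash
python3 -m jog '[0,1,0,0,0,0, 0,1.5,0,0,0,0, 0,1.5,0,0,0,0]';python3 go.py 544 -316 46.5 -174
```

```text
clock: 8.33
eef_pos: [544.3, -317.5, 46.5]
eef_rot: [-1.57, 0.001, -3.034]
wrist_force: [0.8, -0.7, 0.8]
finger_gap: 49.8
t 8.33 pos [ 544.3 -317.5   46.5] rot [ -90.     0.  -173.8] gap 49.8
shift [ 0.1  0.  -1.5] turn [-0.   0.2 -0. ] dist 1.5
```

Touching. Release, rise, and go to the tin.

```bash
python3 -m jog '[0,0,0,0,0,0, 0,0,0,0,0,0, 0,0,0,0,0,0, 0,0,0,0,0,0]' 66 25; python3 -m jog '[0,-15,0,0,0,0, 0,-40,0,0,0,0, 0,-70,0,0,0,0, 0,-95,0,0,0,0, 0,-105,0,0,0,0, 0,-105,0,0,0,0, 0,-105,0,0,0,0]' ; python3 go.py 582 26 150 -174
```

```text
clock: 8.67
eef_pos: [544.2, -317.4, 46.1]
eef_rot: [-1.571, 0.0, -3.034]
wrist_force: [-0.2, 0.2, 0.9]
finger_gap: 65.8
clock: 9.25
eef_pos: [543.9, -317.3, 150.2]
eef_rot: [-1.571, -0.0, -3.033]
wrist_force: [-0.2, -0.7, -0.1]
finger_gap: 66.0
t 9.25 pos [ 543.9 -317.3  150.2] rot [ -90.    -0.  -173.8] gap 66.0
shift [-7.490e+01  2.000e-01 -3.371e+02] turn [0.  0.2 0. ] dist 345.4
```

```bash
python3 -m jog '[-4,0,-16,0,0,0, -12,0,-54,0,0,0, -20,0,-92,0,0,0, -29,0,-130,0,0,0, -37,0,-168,0,0,0, -46,0,-206,0,0,0, -54,0,-244,0,0,0, -63,0,-282,0,0,0, -70,0,-315,0,0,0, -75,0,-337,0,0,0]';  python3 -m jog '[0,0,0,0,0,0, 0,0,0,0,0,0, 0,0,0,0,0,0, 0,0,0,0,0,0]' ; python3 go.py 582 26 50 -174
```

```text
clock: 10.08
eef_pos: [581.2, 29.6, 149.2]
eef_rot: [-1.572, -0.003, -3.031]
wrist_force: [-0.2, 0.6, -0.5]
finger_gap: 66.1
clock: 10.42
eef_pos: [581.9, 25.0, 150.3]
eef_rot: [-1.571, -0.001, -3.035]
wrist_force: [-0.6, -0.7, 1.0]
finger_gap: 66.0
t 10.42 pos [581.9  25.  150.3] rot [-9.000e+01 -1.000e-01 -1.739e+02] gap 66.0
shift [ -0.3 100.3  -1. ] turn [0.  0.1 0.1] dist 100.3
```

```bash
python3 -m jog '[0,18,-1,0,0,0, 0,38,-1,0,0,0, 0,58,-1,0,0,0, 0,78,-1,0,0,0, 0,92,-1,0,0,0, 0,100,-1,0,0,0, 0,100,-1,0,0,0, 0,100,-1,0,0,0]' && python3 -m jog '[0,0,0,0,0,0, 0,0,0,0,0,0, 0,0,0,0,0,0, 0,0,0,0,0,0, 0,0,0,0,0,0, 0,0,0,0,0,0]' 40 25; python3 go.py 582 26 170 -174
python3 -m jog '[0,-8,0,0,0,0, 0,-24,0,0,0,0, 0,-46,0,0,0,0, 0,-70,0,0,0,0, 0,-94,0,0,0,0, 0,-112,0,0,0,0, 0,-120,0,0,0,0, 0,-120,0,0,0,0, 0,-120,0,0,0,0]'; python3 go.py 456 -319 180 -174
```

```text
clock: 11.08
eef_pos: [582.3, 26.2, 51.3]
eef_rot: [-1.571, 0.0, -3.034]
wrist_force: [-1.1, 0.0, 1.0]
finger_gap: 66.1
clock: 11.58
eef_pos: [582.6, 26.7, 51.8]
eef_rot: [-1.571, 0.001, -3.033]
wrist_force: [-2.1, -0.9, 5.9]
finger_gap: 48.3
t 11.58 pos [582.6  26.7  51.8] rot [-9.000e+01  1.000e-01 -1.738e+02] gap 48.3
shift [   0.5 -118.2    0.7] turn [-0.   0.2 -0.1] dist 118.2
clock: 12.33
eef_pos: [581.9, 26.8, 170.3]
eef_rot: [-1.571, -0.001, -3.033]
wrist_force: [-0.2, 0.2, -3.1]
finger_gap: 48.0
t 12.33 pos [581.9  26.8 170.3] rot [ -90.    -0.  -173.8] gap 48.0
shift [162.5  -9.6 330.2] turn [0.  0.2 0. ] dist 368.1
```

```bash
python3 -m jog '[5,0,10,0,0,0, 19,-1,38,0,0,0, 36,-2,72,0,0,0, 53,-3,107,0,0,0, 70,-4,142,0,0,0, 87,-5,177,0,0,0, 104,-6,212,0,0,0, 121,-7,247,0,0,0, 138,-8,280,0,0,0, 152,-9,309,0,0,0]';  python3 -m jog '[7,0,14,0,0,0, 10,0,20,0,0,0, 11,0,21,0,0,0, 11,0,21,0,0,0, 11,0,21,0,0,0]' ; python3 go.py 456 -319 48 -174
```

```text
clock: 13.17
eef_pos: [462.2, -299.1, 178.7]
eef_rot: [-1.572, -0.002, -3.034]
wrist_force: [1.6, 0.4, -2.6]
finger_gap: 47.8
clock: 13.58
eef_pos: [456.0, -317.9, 179.6]
eef_rot: [-1.571, -0.0, -3.032]
wrist_force: [0.1, 1.0, -2.3]
finger_gap: 48.1
t 13.58 pos [ 456.  -317.9  179.6] rot [ -90.    -0.  -173.7] gap 48.1
shift [1.000e-01 1.316e+02 1.200e+00] turn [0.  0.3 0. ] dist 131.6
```

```bash
python3 -m jog '[0,20,0,0,0,0, 0,46,1,0,0,0, 0,73,1,0,0,0, 0,98,1,0,0,0, 0,115,1,0,0,0, 0,124,1,0,0,0, 0,129,1,0,0,0, 0,131,1,0,0,0, 0,131,1,0,0,0, 0,131,1,0,0,0]';python3 -m jog '[0,0,0,0,0,0, 0,0,0,0,0,0]';python3 go.py 456 -319 47.8 -174
```

```text
clock: 14.42
eef_pos: [456.4, -320.1, 50.0]
eef_rot: [-1.57, 0.001, -3.033]
wrist_force: [-0.1, 0.3, -2.3]
finger_gap: 48.1
clock: 14.58
eef_pos: [456.1, -320.1, 49.7]
eef_rot: [-1.57, 0.001, -3.034]
wrist_force: [0.3, -0.4, -1.1]
finger_gap: 47.9
t 14.58 pos [ 456.1 -320.1   49.7] rot [ -90.     0.  -173.8] gap 47.9
shift [ 0.   1.9 -1.1] turn [-0.   0.2 -0. ] dist 2.2
```

```bash
python3 -m jog '[0,1,0,0,0,0, 0,1.8,0,0,0,0, 0,1.8,0,0,0,0, 0,1.8,0,0,0,0]'; python3 -m jog '[0,0,0,0,0,0, 0,0,0,0,0,0, 0,0,0,0,0,0, 0,0,0,0,0,0]' 66 25; python3 -m jog '[0,-15,0,0,0,0, 0,-40,0,0,0,0, 0,-70,0,0,0,0, 0,-95,0,0,0,0, 0,-105,0,0,0,0, 0,-105,0,0,0,0, 0,-105,0,0,0,0]' ; python3 go.py 572.5 104.5 150 -174
```

```text
clock: 14.92
eef_pos: [456.0, -320.0, 47.8]
eef_rot: [-1.57, 0.0, -3.034]
wrist_force: [-2.5, 2.8, 5.5]
finger_gap: 48.1
clock: 15.25
eef_pos: [455.9, -319.9, 47.1]
eef_rot: [-1.571, 0.0, -3.034]
wrist_force: [0.2, 0.1, -0.1]
finger_gap: 65.4
clock: 15.83
eef_pos: [455.7, -319.8, 151.4]
eef_rot: [-1.571, -0.0, -3.034]
wrist_force: [0.2, -0.7, -0.3]
finger_gap: 66.0
t 15.83 pos [ 455.7 -319.8  151.4] rot [ -90.    -0.  -173.8] gap 66.0
shift [-161.9    1.4 -409.2] turn [0.  0.2 0. ] dist 440.1
```

```bash
python3 -m jog '[-5,0,-12,0,0,0, -18,0,-46,0,0,0, -32,0,-82,0,0,0, -46,0,-118,0,0,0, -60,0,-154,0,0,0, -75,0,-190,0,0,0, -89,1,-226,0,0,0, -103,1,-262,0,0,0, -117,1,-298,0,0,0, -131,1,-334,0,0,0]';  python3 -m jog '[-12,0,-32,0,0,0, -23,0,-59,0,0,0, -29,0,-73,0,0,0, -31,0,-76,0,0,0, -31,0,-76,0,0,0, -31,0,-76,0,0,0, -31,0,-76,0,0,0]' ; python3 go.py 572.5 104.5 50 -174
```

```text
clock: 16.67
eef_pos: [549.3, 29.1, 149.5]
eef_rot: [-1.571, -0.003, -3.033]
wrist_force: [1.3, -0.1, 0.2]
finger_gap: 66.2
clock: 17.25
eef_pos: [572.4, 103.8, 151.0]
eef_rot: [-1.571, -0.001, -3.035]
wrist_force: [0.1, -0.4, -0.2]
finger_gap: 66.0
t 17.25 pos [572.4 103.8 151. ] rot [ -90.    -0.  -173.9] gap 66.0
shift [ -0.2 101.   -0.7] turn [-0.   0.1  0. ] dist 101.0
```

```bash
python3 -m jog '[0,18,-1,0,0,0, 0,38,-1,0,0,0, 0,58,-1,0,0,0, 0,78,-1,0,0,0, 0,94,-1,0,0,0, 0,102,-1,0,0,0, 0,102,-1,0,0,0, 0,102,-1,0,0,0]' && python3 -m jog '[0,0,0,0,0,0, 0,0,0,0,0,0, 0,0,0,0,0,0, 0,0,0,0,0,0, 0,0,0,0,0,0, 0,0,0,0,0,0]' 36 25; python3 go.py 582 26 170 -174
python3 -m jog '[0,-8,0,0,0,0, 0,-24,0,0,0,0, 0,-46,0,0,0,0, 0,-70,0,0,0,0, 0,-94,0,0,0,0, 0,-116,0,0,0,0, 0,-128,0,0,0,0, 0,-130,0,0,0,0, 0,-130,0,0,0,0]'; python3 go.py 369 -322 185 -174
```

```text
clock: 17.92
eef_pos: [572.8, 105.6, 49.7]
eef_rot: [-1.571, 0.0, -3.034]
wrist_force: [0.4, 0.3, 0.6]
finger_gap: 65.8
clock: 18.42
eef_pos: [572.9, 106.1, 50.0]
eef_rot: [-1.571, 0.001, -3.033]
wrist_force: [-1.4, -1.5, 6.3]
finger_gap: 45.6
t 18.42 pos [572.9 106.1  50. ] rot [-9.000e+01  1.000e-01 -1.738e+02] gap 45.6
shift [  -0.5 -120.    80.7] turn [-0.   0.2 -0.1] dist 144.6
clock: 19.17
eef_pos: [572.5, 106.2, 179.2]
eef_rot: [-1.571, 0.0, -3.033]
wrist_force: [-0.5, 0.4, -2.3]
finger_gap: 45.8
t 19.17 pos [572.5 106.2 179.2] rot [ -90.     0.  -173.8] gap 45.8
shift [248.6  -5.9 403.7] turn [ 0.   0.2 -0. ] dist 474.1
```

```bash
python3 -m jog '[6,0,10,0,0,0, 21,0,34,0,0,0, 40,-1,65,0,0,0, 59,-1,96,0,0,0, 78,-2,127,0,0,0, 97,-2,158,0,0,0, 116,-3,188,0,0,0, 135,-3,219,0,0,0, 154,-4,250,0,0,0, 173,-4,281,0,0,0]';  python3 -m jog '[19,0,31,0,0,0, 38,-1,62,0,0,0, 56,-1,91,0,0,0, 68,-2,111,0,0,0, 74,-2,120,0,0,0, 76,-2,123,0,0,0, 76,-2,123,0,0,0, 76,-2,123,0,0,0, 76,-2,123,0,0,0]' ; python3 go.py 369 -322 48 -174
```

```text
clock: 20.0
eef_pos: [428.8, -193.3, 182.0]
eef_rot: [-1.572, -0.002, -3.034]
wrist_force: [0.8, -0.2, -1.0]
finger_gap: 45.3
clock: 20.75
eef_pos: [369.0, -321.3, 184.9]
eef_rot: [-1.571, -0.0, -3.032]
wrist_force: [0.0, 0.4, -2.0]
finger_gap: 45.7
t 20.75 pos [ 369.  -321.3  184.9] rot [ -90.    -0.  -173.7] gap 45.7
shift [1.000e-01 1.369e+02 8.000e-01] turn [0.  0.3 0. ] dist 136.9
```

```bash
python3 -m jog '[0,20,0,0,0,0, 0,46,0,0,0,0, 0,73,0,0,0,0, 0,100,0,0,0,0, 0,119,0,0,0,0, 0,130,0,0,0,0, 0,135,0,0,0,0, 0,137,0,0,0,0, 0,137,0,0,0,0, 0,137,0,0,0,0]';python3 -m jog '[0,0,0,0,0,0, 0,0,0,0,0,0]';python3 go.py 369 -322 46 -174
```

```text
clock: 21.58
eef_pos: [369.1, -322.6, 49.2]
eef_rot: [-1.57, 0.001, -3.033]
wrist_force: [-0.2, -0.3, -1.9]
finger_gap: 45.9
clock: 21.75
eef_pos: [368.9, -322.6, 49.0]
eef_rot: [-1.57, 0.001, -3.034]
wrist_force: [-0.0, 0.6, -1.9]
finger_gap: 45.8
t 21.75 pos [ 368.9 -322.6   49. ] rot [ -89.9    0.  -173.8] gap 45.8
shift [-0.2  3.  -0.6] turn [-0.1  0.2 -0. ] dist 3.0
```

```bash
python3 -m jog '[0,1.5,0,0,0,0, 0,2.8,0,0,0,0, 0,2.8,0,0,0,0, 0,2.8,0,0,0,0]'; python3 -m jog '[0,0,0,0,0,0, 0,0,0,0,0,0, 0,0,0,0,0,0, 0,0,0,0,0,0]' 66 25; python3 -m jog '[0,-15,0,0,0,0, 0,-40,0,0,0,0, 0,-70,0,0,0,0, 0,-100,0,0,0,0, 0,-120,0,0,0,0, 0,-125,0,0,0,0, 0,-125,0,0,0,0]' ; python3 go.py 640 39.5 170 -84
python3 - <<'E'
from h import *
p=manip.camera("top"); save(p,"t3"); q=manip.camera("scene"); save(q,"s3")
E
```

```text
clock: 22.08
eef_pos: [368.8, -322.5, 45.9]
eef_rot: [-1.57, 0.0, -3.034]
wrist_force: [-3.1, 1.1, 6.4]
finger_gap: 45.7
clock: 22.42
eef_pos: [368.6, -322.3, 45.3]
eef_rot: [-1.571, -0.0, -3.033]
wrist_force: [-0.1, 0.3, -0.4]
finger_gap: 65.1
clock: 23.0
eef_pos: [369.0, -322.7, 171.4]
eef_rot: [-1.569, 0.002, -3.034]
wrist_force: [0.2, 0.4, -0.3]
finger_gap: 65.6
t 23.0 pos [ 369.  -322.7  171.4] rot [-8.990e+01  1.000e-01 -1.738e+02] gap 65.6
shift [-308.5    1.2 -330.8] turn [ -0.2 -89.8   0. ] dist 452.4
```

View pics/t3.png

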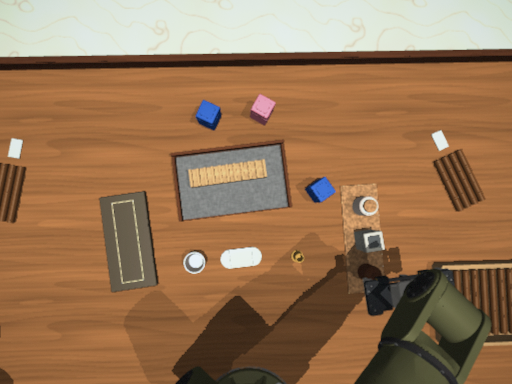

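View pics/s3.png

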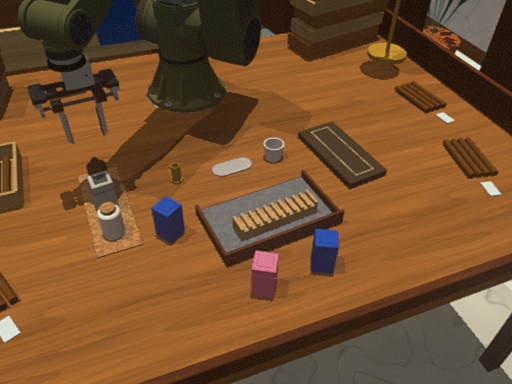

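Run:
```python
from h import *
p=manip.camera("top")
for q in ((341,185),(377,184),(348.5,293),(385,291)): print(ray(p,q,4)[:2].round(1))
for n,q in zip(("BL","BR","FR","FL"),((100,199),(144.5,192.5),(157,285),(112,292))): print("board",n,ray(p,q,20)[:2].round(1))
```

```text
[ 601.9 -267. ]
[ 602.1 -365.8]
[ 311.4 -276. ]
[ 313.4 -375.1]
board BL [580.2 375.8]
board BR [594.3 259.6]
board FR [351.9 230.6]
board FL [337.7 347. ]
```

```bash
python3 -m jog '[-8,0,-8,0,-3,0, -28,0,-30,0,-9,0, -52,0,-56,0,-15,0, -78,0,-83,0,-22,0, -104,0,-111,0,-29,0, -130,0,-139,0,-36,0, -156,0,-167,0,-43,0, -182,0,-195,0,-50,0, -208,0,-223,0,-57,0, -230,0,-247,0,-63,0]'; python3 -m jog '[0,0,0,0,0,0, 0,0,0,0,0,0, 0,0,0,0,0,0]'; python3 go.py 640 39.5 170 -84
```

```text
clock: 23.98
eef_pos: [571.2, -49.6, 168.7]
eef_rot: [-1.573, -0.0, -1.927]
wrist_force: [-0.0, -0.4, -0.4]
finger_gap: 65.9
clock: 24.23
eef_pos: [570.0, -52.3, 169.1]
eef_rot: [-1.573, -0.001, -1.935]
wrist_force: [-1.1, -0.7, -0.3]
finger_gap: 66.2
t 24.23 pos [570.  -52.3 169.1] rot [ -90.1   -0.  -110.9] gap 66.2
shift [-110.7   -1.1   32.7] turn [  0.1 -26.9   0. ] dist 115.5
```

```bash
python3 -m jog '[-20,0,6,0,-5,0, -50,0,15,0,-12,0, -80,-1,24,0,-19,0, -103,-1,30,0,-25,0, -111,-1,33,0,-27,0, -111,-1,33,0,-27,0, -111,-1,33,0,-27,0, -111,-1,33,0,-27,0]'; python3 go.py 640 39.5 170 -84
python3 - <<'E'
from h import *
p=manip.camera("wrist"); save(p,"w4")
print(proj(p,[640,39.5,44]))
E
```

```text
clock: 24.9
eef_pos: [640.3, 38.5, 171.3]
eef_rot: [-1.571, -0.0, -1.467]
wrist_force: [0.6, -0.9, -0.6]
finger_gap: 66.1
t 24.9 pos [640.3  38.5 171.3] rot [-90.  -0. -84.] gap 66.1
shift [-1.   1.3 -0.2] turn [ 0. -0.  0.] dist 1.7
[[248.26517419 189.08167612]]
```

View pics/w4.png

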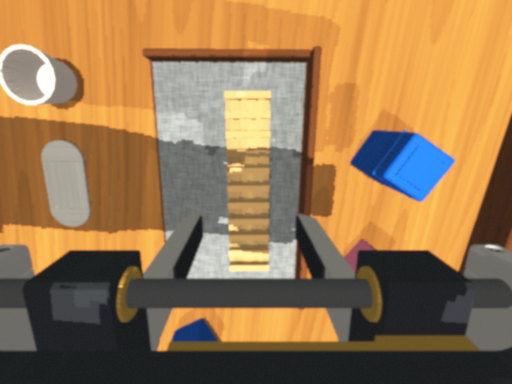

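```bash
python3 - <<'E'
from h import *
p=manip.camera("wrist")
a=ray(p,(248,91),44);b=ray(p,(249.5,271),44); print(a.round(1),b.round(1),(a+b)[:2]/2,np.linalg.norm(a-b),np.degrees(np.arctan2(-(a-b)[0],(a-b)[1])))
E
python3 go.py 640 39.5 28 -84
```

```text
[629.5 139.9  44. ] [651.8 -59.7  44. ] [640.67849115  40.05465771] 200.84116004730666 6.366035088880937
t 25.0 pos [640.5  38.8 171.6] rot [-90.  -0. -84.] gap 65.8
shift [ -0.8 143.6  -0.4] turn [-0.  0.  0.] dist 143.6
```

```bash
python3 -m jog '[0,20,0,0,0,0, -1,48,0,0,0,0, -1,78,0,0,0,0, -1,104,0,0,0,0, -1,124,0,0,0,0, -1,134,0,0,0,0, -1,137,0,0,0,0, -1,138,0,0,0,0, -1,138,0,0,0,0, -1,138,0,0,0,0]'; python3 go.py 640.6 40 33 -84
```

```text
clock: 25.83
eef_pos: [641.5, 41.0, 34.9]
eef_rot: [-1.569, -0.0, -1.463]
wrist_force: [-0.4, 0.1, -0.3]
finger_gap: 65.8
t 25.83 pos [641.5  41.   34.9] rot [-89.9  -0.  -83.8] gap 65.8
shift [ 0.9  1.9 -1. ] turn [-0.1  0.2  0. ] dist 2.3
```

```bash
python3 -m jog '[1,1,-1,0,0,0, 1,1.5,-1,0,0,0, 1,1.5,-1,0,0,0, 1,1.5,-1,0,0,0, 1,1.5,-1,0,0,0, 1,1.5,-1,0,0,0, 1,1.5,-1,0,0,0, 1,1.5,-1,0,0,0]' 36 40; python3 go.py 640.6 40 33 -84
```

```text
clock: 26.5
eef_pos: [639.9, 40.0, 32.2]
eef_rot: [-1.571, -0.0, -1.463]
wrist_force: [-2.7, -0.7, 4.3]
finger_gap: 45.4
t 26.5 pos [639.9  40.   32.2] rot [-90.   -0.  -83.8] gap 45.4
shift [ 0.  -0.8  0.7] turn [-0.   0.2  0. ] dist 1.1
```

```bash
python3 -m jog '[0,-6,0,0,0,0, 0,-18,0,0,0,0, 0,-36,0,0,0,0, 0,-58,0,0,0,0, 0,-80,0,0,0,0, 0,-100,0,0,0,0, 0,-114,0,0,0,0, 0,-120,0,0,0,0, 0,-120,0,0,0,0, 0,-120,0,0,0,0]'; python3 go.py 466 303.3 155 6.7
```

```text
clock: 27.33
eef_pos: [639.7, 40.0, 151.6]
eef_rot: [-1.571, 0.0, -1.463]
wrist_force: [-0.4, -0.4, -2.6]
finger_gap: 45.6
t 27.33 pos [639.7  40.  151.6] rot [-90.    0.  -83.8] gap 45.6
shift [-280.5   -3.4 -144.3] turn [  0.  -90.5  -0. ] dist 315.5
```

```bash
python3 -m jog '[-4,0,-2,0,-1,0, -13,0,-7,0,-4,0, -26,0,-13,0,-8,0, -41,0,-21,0,-13,0, -57,-1,-29,0,-18,0, -73,-1,-37,0,-23,0, -89,-1,-46,0,-28,0, -105,-1,-54,0,-33,0, -121,-2,-62,0,-38,0, -137,-2,-70,0,-43,0]'; python3 -m jog '[0,0,0,0,0,0, 0,0,0,0,0,0]'; python3 go.py 466 303.3 155 6.7
```

```text
clock: 28.17
eef_pos: [554.4, 169.5, 153.0]
eef_rot: [-1.572, 0.001, -0.707]
wrist_force: [0.6, -0.2, -2.3]
finger_gap: 45.5
clock: 28.33
eef_pos: [555.0, 169.1, 153.2]
eef_rot: [-1.572, 0.001, -0.712]
wrist_force: [0.6, 0.1, -1.8]
finger_gap: 45.7
t 28.33 pos [555.  169.1 153.2] rot [-90.1   0.  -40.8] gap 45.7
shift [-155.    -1.7   43.5] turn [  0.  -47.5  -0.1] dist 161.0
```

```bash
python3 -m jog '[-4,0,1,0,-1,0, -14,0,4,0,-4,0, -29,0,8,0,-9,0, -47,0,13,0,-14,0, -65,-1,18,0,-20,0, -85,-1,24,0,-26,0, -105,-1,29,0,-32,0, -124,-1,35,0,-38,0, -141,-2,40,0,-43,0, -151,-2,42,0,-46,0]'; python3 -m jog '[-4,0,1,0,-1.3,0, -4,0,1,0,-1.3,0, -4,0,1,0,-1.3,0, -4,0,1,0,-1.3,0]'; python3 go.py 466 303.3 155 6.7;  python3 - <<'E'
from h import *
p=manip.camera("wrist"); save(p,"w5")
p=manip.camera("top"); save(p,"t5")
im=p["img"][180:300,90:170,::-1]; cv2.imwrite("pics/c5.png",cv2.resize(im,None,fx=5,fy=5,interpolation=cv2.INTER_CUBIC))
E
```

```text
clock: 29.17
eef_pos: [468.2, 299.9, 155.7]
eef_rot: [-1.571, 0.0, 0.095]
wrist_force: [0.9, 0.2, -1.7]
finger_gap: 45.6
clock: 29.5
eef_pos: [465.2, 299.0, 155.8]
eef_rot: [-1.571, -0.0, 0.111]
wrist_force: [0.5, 0.1, -1.9]
finger_gap: 45.5
t 29.5 pos [465.2 299.  155.8] rot [-90.   -0.    6.3] gap 45.5
shift [1.3 0.8 4.2] turn [ 0.  -0.4  0. ] dist 4.5
```

View pics/w5.png

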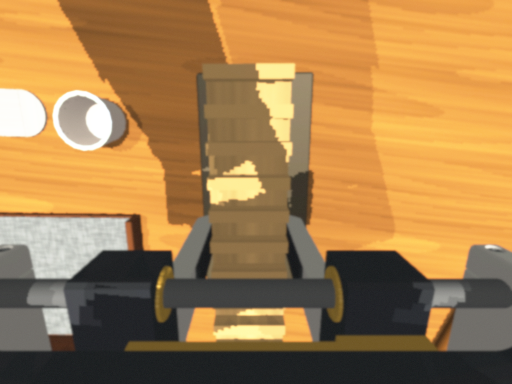

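View pics/t5.png

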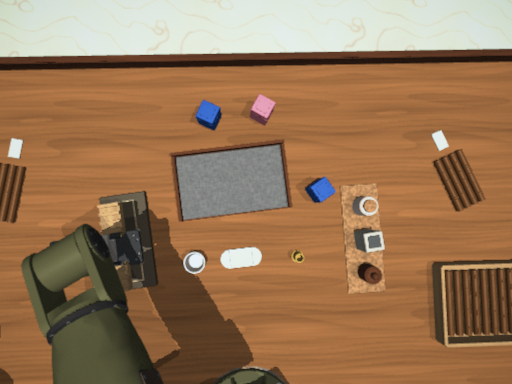

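Run:
```python
import cv2
im=cv2.imread("pics/t3.png")[185:300,90:170]; cv2.imwrite("pics/c6.png",cv2.resize(im,None,fx=5,fy=5,interpolation=cv2.INTER_CUBIC))
im=cv2.imread("pics/w1.png")[130:260,0:110]; cv2.imwrite("pics/c7.png",cv2.resize(im,None,fx=4.5,fy=4.5,interpolation=cv2.INTER_CUBIC))
```

```text
(no output)
```

View pics/c6.png

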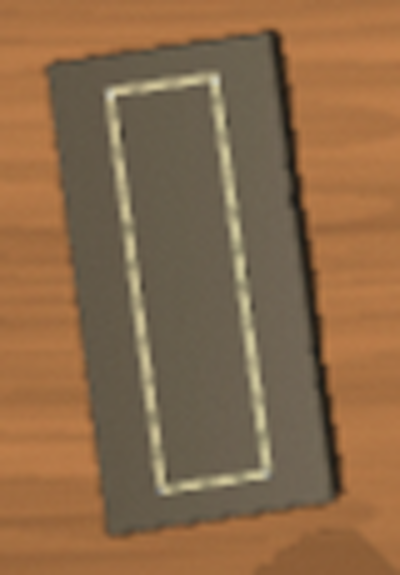

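Run:
```python
from h import *
p=manip.camera("top"); w=manip.camera("wrist")
for C in (((111,92),(214,78),(267,472),(162,490)),((50,68),(272,33),(330,497),(110,533))):
    W=np.array([ray(p,(np.array(c)+.5)/5-.5+[90,185],20.5)[:2] for c in C])
    print(W.mean(0).round(1)); 
    for i,j in ((2,1),(3,0),(1,0),(2,3)): d=W[j]-W[i]; print(np.linalg.norm(d).round(1),np.degrees(np.arctan2(d[1],d[0])).round(1))
print(np.array([ray(w,c,20)[:2] for c in ((198,73),(312,73))]).round(1))
# mould top in wrist: far end edges, held z top
s=manip.read_state(); zt=s["eef_pos"][2]+11.8
print(zt,np.array([ray(w,c,zt)[:2] for c in ((203,64),(296,64),(215,339),(286,339))]).round(1))
```

```text
[468.4 305.9]
207.7 6.9
209.2 6.6
54.1 96.3
54.9 97.9
[468.7 304.8]
244.5 6.2
244.2 6.8
117.0 97.6
114.8 97.4
[[352.5 235.7]
 [339.8 350.2]]
167.65832293719654 [[368.6 266.2]
 [363.5 312.2]
 [532.5 285.1]
 [527.4 331.1]]
```

Run:
```python
import cv2
im=cv2.imread("pics/s3.png")[115:195,290:395]; cv2.imwrite("pics/c8.png",cv2.resize(im,None,fx=7,fy=7,interpolation=cv2.INTER_CUBIC))
im=cv2.imread("pics/w5.png")[50:230,180:330]; cv2.imwrite("pics/c9.png",cv2.resize(im,None,fx=3.3,fy=3.3,interpolation=cv2.INTER_CUBIC))
```

```text
(no output)
```

View pics/c8.png

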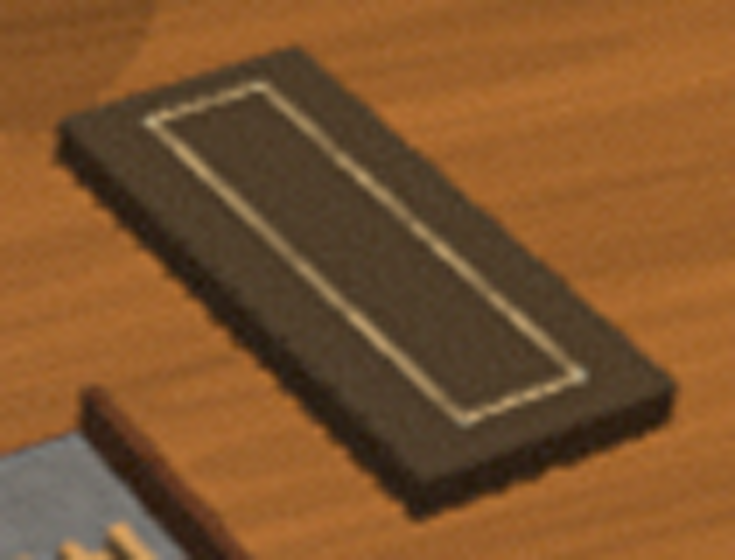

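View pics/c9.png

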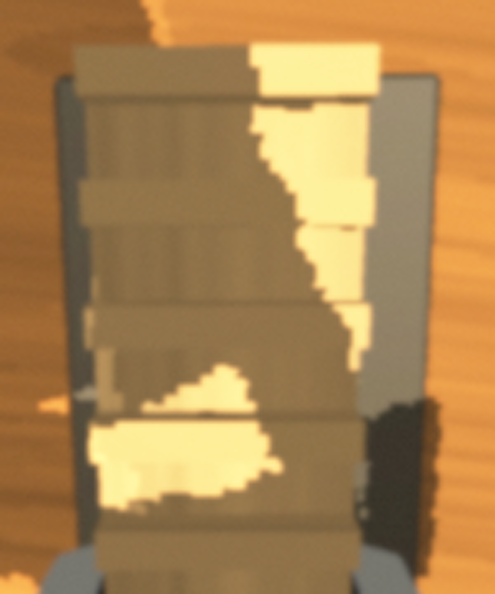

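Run:
```python
from h import *
p=manip.camera("scene"); w=manip.camera("wrist")
for C in (((150,120),(262,87),(582,376),(463,420)),((65,130),(295,50),(670,385),(415,488))):
    W=np.array([ray(p,(np.array(c)+.5)/7-.5+[290,115],20.5)[:2] for c in C])
    print(W.round(1).tolist(),W.mean(0).round(1)); 
    for i,j in ((0,3),(1,2),(0,1),(3,2)): d=W[j]-W[i]; print(np.linalg.norm(d).round(1),np.degrees(np.arctan2(d[1],d[0])).round(1))
print(np.array([ray(w,c,20)[:2] for c in ((197.3,72.7),(313.3,73.6))]).round(1), w["origin"])
```

```text
[[368.9, 265.4], [363.7, 319.4], [569.8, 345.5], [576.5, 290.7]] [469.8 305.3]
209.2 7.0
207.8 7.2
54.3 95.5
55.1 97.0
[[363.4, 229.8], [344.5, 345.0], [585.6, 373.7], [603.2, 255.5]] [474.2 301. ]
241.2 6.1
242.8 6.8
116.8 99.3
119.5 98.5
[[352.2 235.1]
 [340.  351.7]] [393.16269074 292.0014006  313.34802352]
```

```bash
python3 go.py 469 305 60 6.8
```

```text
t 29.8 pos [464.8 299.5 155.9] rot [-90.    0.    6.4] gap 45.8
shift [ 4.8 95.9  5. ] turn [-0.  -0.4 -0. ] dist 96.1
```

```bash
python3 -m jog '[1,10,1,0,0,0, 3,30,3,0,-0.4,0, 5,52,5,0,-0.4,0, 5,74,5,0,-0.4,0, 5,88,5,0,-0.4,0, 5,96,5,0,-0.4,0, 5,96,5,0,-0.4,0, 5,96,5,0,-0.4,0, 5,96,5,0,-0.4,0]';python3 go.py 469 305.3 45 6.8
```

```text
clock: 30.55
eef_pos: [469.5, 305.5, 60.8]
eef_rot: [-1.57, -0.001, 0.12]
wrist_force: [0.2, -0.3, -2.6]
finger_gap: 45.5
t 30.55 pos [469.5 305.5  60.8] rot [-90.   -0.1   6.9] gap 45.5
shift [-0.6 15.8 -0.2] turn [-0.   0.1  0.1] dist 15.8
```

```bash
python3 -m jog '[0,4,0,0,0,0, 0,9,0,0,0,0, 0,13,0,0,0,0, 0,15.5,0,0,0,0, 0,15.5,0,0,0,0, 0,15.5,0,0,0,0]';python3 go.py 469 305.3 44.2 6.8
```

```text
clock: 31.05
eef_pos: [469.0, 305.3, 44.2]
eef_rot: [-1.571, 0.0, 0.12]
wrist_force: [0.3, 0.3, -2.3]
finger_gap: 45.8
t 31.05 pos [469.  305.3  44.2] rot [-90.    0.    6.9] gap 45.8
shift [-0.  0.  0.] turn [ 0.   0.1 -0. ] dist 0.1
```

```bash
python3 -m jog '[0,0.7,0,0,0,0, 0,1,0,0,0,0, 0,1,0,0,0,0]'; python3 -m jog '[0,0,0,0,0,0, 0,0,0,0,0,0, 0,0,0,0,0,0, 0,0,0,0,0,0]' 66 25; python3 -m jog '[0,-12,0,0,0,0, 0,-36,0,0,0,0, 0,-64,0,0,0,0, 0,-94,0,0,0,0, 0,-114,0,0,0,0, 0,-120,0,0,0,0, 0,-120,0,0,0,0]' ; python3 go.py 369 -322 150 -174
python3 - <<'E'
from h import *
p=manip.camera("wrist"); save(p,"w10")
E
```

```text
clock: 31.3
eef_pos: [469.1, 305.3, 44.1]
eef_rot: [-1.571, -0.0, 0.12]
wrist_force: [-5.0, -3.0, 8.8]
finger_gap: 46.2
clock: 31.63
eef_pos: [469.1, 305.3, 43.4]
eef_rot: [-1.571, -0.0, 0.12]
wrist_force: [0.0, -0.1, 0.2]
finger_gap: 64.9
clock: 32.22
eef_pos: [469.5, 305.6, 165.4]
eef_rot: [-1.57, -0.003, 0.12]
wrist_force: [-0.6, 0.2, -0.2]
finger_gap: 65.9
t 32.22 pos [469.5 305.6 165.4] rot [-89.9  -0.2   6.9] gap 65.9
shift [-175.2   14.1 -611. ] turn [ 3.000e-01 -1.791e+02  1.000e-01] dist 635.8
```

View pics/w10.png

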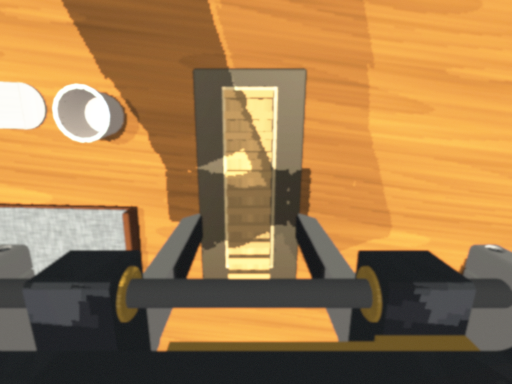

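```bash
python3 go.py 544.3 -317.4 150 6.2
```

```text
t 32.27 pos [469.  305.2 163.6] rot [-90.   -0.    6.9] gap 65.9
shift [   0.    13.4 -627.2] turn [-0.   0.7  0. ] dist 627.3
```

```bash
python3 -m jog '[0,0,-12,0,0,0, 0,0,-48,0,0,0, 0,0,-88,0,0,0, 0,0,-128,0,0,0, 0,0,-168,0,0,0, 0,0,-208,0,0.7,0, 0,0,-248,0,0.7,0, 0,0,-288,0,0.7,0, 0,0,-328,0,0.7,0, 0,0,-368,0,0.7,0]'; python3 -m jog '[0,0,-35,0,0,0, 0,0,-70,0,0,0, 0,0,-105,0,0,0, 0,0,-140,0,0,0, 0,0,-175,0,0,0, 0,0,-210,0,0,0, 0,0,-240,0,0,0, 0,0,-248,0,0,0, 0,0,-248,0,0,0, 0,0,-248,0,0,0]';python3 go.py 544.3 -317.4 150 6.2
python3 - <<'E'
from h import *
p=manip.camera("top"); save(p,"t11")
im=p["img"][185:300,90:170,::-1]; cv2.imwrite("pics/c11.png",cv2.resize(im,None,fx=5,fy=5,interpolation=cv2.INTER_CUBIC))
E
```

```text
clock: 33.1
eef_pos: [512.0, -62.6, 162.0]
eef_rot: [-1.57, 0.002, 0.108]
wrist_force: [0.5, -0.1, 0.1]
finger_gap: 66.3
clock: 33.93
eef_pos: [539.2, -306.2, 162.1]
eef_rot: [-1.569, 0.002, 0.108]
wrist_force: [-0.4, 0.5, -0.0]
finger_gap: 66.0
t 33.93 pos [ 539.2 -306.2  162.1] rot [-89.9   0.1   6.2] gap 66.0
shift [  3.9  12.1 -11.7] turn [-0.1 -0.  -0.1] dist 17.3
```

View pics/c11.png

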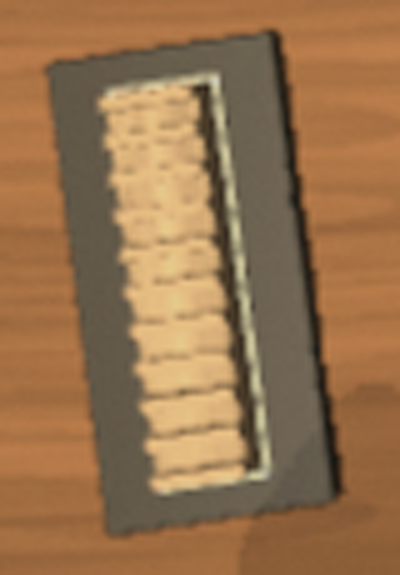

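```bash
python3 - <<'E'
from h import *
p=manip.camera("top")
W=np.array([ray(p,(np.array(c)+.5)/5-.5+[90,185],56)[:2] for c in ((99,95),(200,84),(247,477),(152,493))])
print(W.mean(0).round(1)); d=W[0]+W[1]-W[2]-W[3]; print(np.degrees(np.arctan2(d[1],d[0])))
E
python3 go.py 544.3 -317.4 150 6.2
```

```text
[468.8 303.2]
6.4941292175802685
t 34.03 pos [ 539.7 -305.3  162.9] rot [-90.    0.    6.3] gap 66.1
shift [  3.2  12.9 -12.5] turn [-0.   0.1 -0. ] dist 18.3
```

```bash
python3 -m jog '[3,13,-12.5,0,0,0, 3,13,-12.5,0,0,0, 3,13,-12.5,0,0,0, 3,13,-12.5,0,0,0]';python3 go.py 544.3 -317.4 47 6.2
```

```text
clock: 34.37
eef_pos: [544.3, -317.8, 150.8]
eef_rot: [-1.571, -0.0, 0.109]
wrist_force: [-0.2, -0.5, 0.1]
finger_gap: 65.7
t 34.37 pos [ 544.3 -317.8  150.8] rot [-90.   -0.    6.2] gap 65.7
shift [  0.  103.8   0.4] turn [-0.  0.  0.] dist 103.8
```

```bash
python3 -m jog '[0,18,0,0,0,0, 0,38,0,0,0,0, 0,58,0,0,0,0, 0,78,0,0,0,0, 0,94,0,0,0,0, 0,103,0,0,0,0, 0,103,0,0,0,0, 0,103,0,0,0,0]' && python3 -m jog '[0,0,0,0,0,0, 0,0,0,0,0,0, 0,0,0,0,0,0, 0,0,0,0,0,0, 0,0,0,0,0,0, 0,0,0,0,0,0]' 40 25; python3 go.py 544.3 -317.4 47 6.2
python3 -m jog '[0,-8,0,0,0,0, 0,-24,0,0,0,0, 0,-46,0,0,0,0, 0,-70,0,0,0,0, 0,-94,0,0,0,0, 0,-112,0,0,0,0, 0,-120,0,0,0,0, 0,-120,0,0,0,0, 0,-120,0,0,0,0]'; python3 go.py 589.3 -53.3 170 6.2
```

```text
clock: 35.03
eef_pos: [544.5, -318.5, 48.1]
eef_rot: [-1.571, -0.0, 0.108]
wrist_force: [0.3, -0.1, 0.5]
finger_gap: 65.6
clock: 35.53
eef_pos: [544.7, -318.7, 48.5]
eef_rot: [-1.571, -0.001, 0.108]
wrist_force: [-1.5, 3.4, 6.5]
finger_gap: 49.3
t 35.53 pos [ 544.7 -318.7   48.5] rot [-90.   -0.1   6.2] gap 49.3
shift [-0.3  1.5  1.4] turn [ 0.  -0.   0.1] dist 2.1
clock: 36.28
eef_pos: [544.0, -318.6, 166.8]
eef_rot: [-1.57, 0.0, 0.108]
wrist_force: [0.9, 0.3, -2.0]
finger_gap: 49.9
t 36.28 pos [ 544.  -318.6  166.8] rot [-90.    0.    6.2] gap 49.9
shift [ 73.6  -3.2 258.9] turn [-0. -0. -0.] dist 269.2
```

```bash
python3 -m jog '[3,0,11,0,0,0, 11,0,38,0,0,0, 20,-1,70,0,0,0, 29,-1,102,0,0,0, 38,-2,134,0,0,0, 47,-2,166,0,0,0, 56,-3,198,0,0,0, 65,-3,230,0,0,0, 71,-3,250,0,0,0, 74,-3,258,0,0,0]'; python3 -m jog '[0,0,0,0,0,0, 0,0,0,0,0,0, 0,0,0,0,0,0, 0,0,0,0,0,0]';  python3 go.py 589.5 -53.3 53 6.2
```

```text
clock: 37.12
eef_pos: [589.6, -50.6, 169.1]
eef_rot: [-1.57, 0.002, 0.111]
wrist_force: [-0.5, -0.6, -3.1]
finger_gap: 50.0
clock: 37.45
eef_pos: [589.8, -55.4, 170.1]
eef_rot: [-1.571, 0.0, 0.107]
wrist_force: [0.0, -0.2, -2.5]
finger_gap: 49.7
t 37.45 pos [589.8 -55.4 170.1] rot [-90.    0.    6.1] gap 49.7
shift [  0.  117.1   2.2] turn [-0.  -0.1 -0. ] dist 117.1
```

```bash
python3 -m jog '[0,20,1,0,0,0, 0,44,2,0,0,0, 0,68,2,0,0,0, 0,90,2,0,0,0, 0,105,2,0,0,0, 0,112,2,0,0,0, 0,115,2,0,0,0, 0,116,2,0,0,0, 0,116,2,0,0,0, 0,116,2,0,0,0]';python3 go.py 589.5 -53.3 52.5 6.2
```

```text
clock: 38.28
eef_pos: [590.3, -52.5, 55.5]
eef_rot: [-1.571, -0.002, 0.108]
wrist_force: [0.3, -0.5, -1.9]
finger_gap: 49.7
t 38.28 pos [590.3 -52.5  55.5] rot [-90.   -0.1   6.2] gap 49.7
shift [-0.9  3.  -0.7] turn [ 0.  -0.   0.1] dist 3.2
```

```bash
python3 -m jog '[-1,1.5,-0.7,0,0,0, -1,2.7,-0.7,0,0,0, -1,2.7,-0.7,0,0,0, -1,2.7,-0.7,0,0,0]';python3 go.py 589.5 -53.3 52.5 6.2
```

```text
clock: 38.62
eef_pos: [589.2, -53.2, 52.5]
eef_rot: [-1.571, -0.001, 0.108]
wrist_force: [-2.3, -0.7, 4.8]
finger_gap: 49.8
t 38.62 pos [589.2 -53.2  52.5] rot [-90.   -0.1   6.2] gap 49.8
shift [ 0.3 -0.  -0.1] turn [ 0.  -0.   0.1] dist 0.3
```

Touching; release and go for the tin.

```bash
python3 -m jog '[0,0,0,0,0,0, 0,0,0,0,0,0, 0,0,0,0,0,0, 0,0,0,0,0,0]' 66 25; python3 -m jog '[0,-15,0,0,0,0, 0,-40,0,0,0,0, 0,-70,0,0,0,0, 0,-95,0,0,0,0, 0,-105,0,0,0,0, 0,-105,0,0,0,0, 0,-105,0,0,0,0]' ; python3 go.py 456 -320 160 6.2
```

```text
clock: 38.95
eef_pos: [588.9, -53.0, 51.6]
eef_rot: [-1.571, 0.0, 0.108]
wrist_force: [0.4, -0.2, 0.4]
finger_gap: 65.9
clock: 39.53
eef_pos: [588.6, -53.0, 155.8]
eef_rot: [-1.571, 0.001, 0.108]
wrist_force: [-0.1, -0.5, -0.6]
finger_gap: 66.0
t 39.53 pos [588.6 -53.  155.8] rot [-90.    0.    6.2] gap 66.0
shift [-160.7   -4.2 -251.1] turn [-0. -0. -0.] dist 298.1
```

```bash
python3 -m jog '[-8,0,-12,0,0,0, -26,-1,-40,0,0,0, -46,-1,-71,0,0,0, -66,-2,-103,0,0,0, -86,-2,-135,0,0,0, -106,-3,-166,0,0,0, -126,-4,-197,0,0,0, -145,-4,-226,0,0,0, -157,-4,-246,0,0,0, -161,-4,-251,0,0,0]'; python3 -m jog '[0,0,0,0,0,0, 0,0,0,0,0,0, 0,0,0,0,0,0, 0,0,0,0,0,0]';  python3 go.py 456 -320 49 6.2
```

```text
clock: 40.37
eef_pos: [453.3, -322.8, 158.9]
eef_rot: [-1.569, 0.002, 0.105]
wrist_force: [-0.2, 0.6, -0.1]
finger_gap: 66.1
clock: 40.7
eef_pos: [456.4, -318.9, 160.4]
eef_rot: [-1.57, 0.0, 0.11]
wrist_force: [0.3, -0.7, -0.3]
finger_gap: 66.0
t 40.7 pos [ 456.4 -318.9  160.4] rot [-90.    0.    6.3] gap 66.0
shift [ -0.5 111.4  -1.1] turn [-0.   0.1 -0. ] dist 111.4
```

```bash
python3 -m jog '[0,18,0,0,0,0, 0,40,0,0,0,0, 0,62,0,0,0,0, 0,84,0,0,0,0, 0,102,0,0,0,0, 0,111,0,0,0,0, 0,111,0,0,0,0, 0,111,0,0,0,0]' && python3 -m jog '[0,0,0,0,0,0, 0,0,0,0,0,0, 0,0,0,0,0,0, 0,0,0,0,0,0, 0,0,0,0,0,0, 0,0,0,0,0,0]' 40 25; python3 go.py 456 -320 49 6.2
python3 -m jog '[0,-8,0,0,0,0, 0,-24,0,0,0,0, 0,-46,0,0,0,0, 0,-70,0,0,0,0, 0,-94,0,0,0,0, 0,-114,0,0,0,0, 0,-125,0,0,0,0, 0,-125,0,0,0,0, 0,-125,0,0,0,0]'; python3 go.py 582.8 26.7 175 6.2
```

```text
clock: 41.37
eef_pos: [456.3, -319.7, 50.1]
eef_rot: [-1.571, -0.0, 0.109]
wrist_force: [0.6, 0.7, 1.0]
finger_gap: 66.0
clock: 41.87
eef_pos: [456.3, -320.2, 50.6]
eef_rot: [-1.572, -0.001, 0.108]
wrist_force: [-0.8, 1.4, 7.0]
finger_gap: 48.2
t 41.87 pos [ 456.3 -320.2   50.6] rot [-90.   -0.1   6.2] gap 48.2
shift [-0.2  1.6  0.2] turn [ 0.  -0.   0.1] dist 1.6
clock: 42.62
eef_pos: [455.7, -319.9, 174.3]
eef_rot: [-1.571, 0.0, 0.108]
wrist_force: [-0.5, -0.1, -1.3]
finger_gap: 48.1
t 42.62 pos [ 455.7 -319.9  174.3] rot [-90.    0.    6.2] gap 48.1
shift [163.7  -0.7 330.8] turn [-0. -0. -0.] dist 369.1
```

```bash
python3 -m jog '[5,0,10,0,0,0, 18,0,37,0,0,0, 35,0,71,0,0,0, 52,0,105,0,0,0, 69,0,139,0,0,0, 86,0,173,0,0,0, 103,0,208,0,0,0, 120,0,242,0,0,0, 137,-1,277,0,0,0, 151,-1,305,0,0,0]'; python3 -m jog '[9,0,18,0,0,0, 12,0,24,0,0,0, 13,0,26,0,0,0, 13,0,26,0,0,0, 13,0,26,0,0,0, 13,0,26,0,0,0]';  python3 go.py 582.8 26.7 56 6.2
```

```text
clock: 43.45
eef_pos: [572.9, 3.0, 174.3]
eef_rot: [-1.57, 0.002, 0.109]
wrist_force: [0.0, -0.4, -1.8]
finger_gap: 47.9
clock: 43.95
eef_pos: [582.9, 25.7, 175.5]
eef_rot: [-1.571, 0.0, 0.107]
wrist_force: [-1.3, -0.1, -0.9]
finger_gap: 47.5
t 43.95 pos [582.9  25.7 175.5] rot [-90.    0.    6.1] gap 47.5
shift [  0.  119.5   1. ] turn [ 0.  -0.1 -0. ] dist 119.6
```

```bash
python3 -m jog '[0,20,0,0,0,0, 0,44,0,0,0,0, 0,70,0,0,0,0, 0,92,0,0,0,0, 0,107,0,0,0,0, 0,114,0,0,0,0, 0,117,0,0,0,0, 0,118,0,0,0,0, 0,118,0,0,0,0, 0,118,0,0,0,0]';python3 go.py 582.8 26.7 54.6 6.2
```

```text
clock: 44.78
eef_pos: [583.7, 26.6, 58.8]
eef_rot: [-1.571, -0.002, 0.108]
wrist_force: [-0.2, 0.7, -1.6]
finger_gap: 48.4
t 44.78 pos [583.7  26.6  58.8] rot [-90.   -0.1   6.2] gap 48.4
shift [-0.9  4.2  0.2] turn [ 0.  -0.   0.1] dist 4.3
```

```bash
python3 -m jog '[-1,2,0,0,0,0, -1,3.5,0,0,0,0, -1,4,0,0,0,0, -1,4,0,0,0,0, -1,4,0,0,0,0]';python3 go.py 582.8 26.7 54.6 6.2
```

```text
clock: 45.2
eef_pos: [582.4, 26.7, 54.6]
eef_rot: [-1.571, -0.001, 0.108]
wrist_force: [-3.2, 0.2, 6.2]
finger_gap: 48.2
t 45.2 pos [582.4  26.7  54.6] rot [-90.   -0.    6.2] gap 48.2
shift [ 0.4 -0.  -0. ] turn [ 0. -0.  0.] dist 0.4
```

```bash
python3 -m jog '[0,0,0,0,0,0, 0,0,0,0,0,0, 0,0,0,0,0,0, 0,0,0,0,0,0]' 66 25; python3 -m jog '[0,-15,0,0,0,0, 0,-40,0,0,0,0, 0,-70,0,0,0,0, 0,-95,0,0,0,0, 0,-105,0,0,0,0, 0,-105,0,0,0,0, 0,-105,0,0,0,0]' ; python3 go.py 368.8 -322.5 160 6.2
```

```text
clock: 45.53
eef_pos: [582.2, 26.7, 53.7]
eef_rot: [-1.571, -0.0, 0.108]
wrist_force: [-0.0, 0.3, -0.2]
finger_gap: 65.7
clock: 46.12
eef_pos: [582.0, 26.7, 157.8]
eef_rot: [-1.571, 0.0, 0.108]
wrist_force: [-0.3, 0.5, 0.0]
finger_gap: 66.2
t 46.12 pos [582.   26.7 157.8] rot [-90.    0.    6.2] gap 66.2
shift [-249.6   -2.1 -324.1] turn [-0. -0. -0.] dist 409.1
```

```bash
python3 -m jog '[-8,0,-10,0,0,0, -28,0,-36,0,0,0, -50,0,-65,0,0,0, -72,-1,-94,0,0,0, -94,-1,-122,0,0,0, -116,-1,-151,0,0,0, -138,-1,-180,0,0,0, -160,-2,-208,0,0,0, -182,-2,-237,0,0,0, -204,-2,-265,0,0,0]'; python3 -m jog '[-20,0,-26,0,0,0, -35,0,-46,0,0,0, -43,0,-56,0,0,0, -46,0,-59,0,0,0, -46,0,-59,0,0,0, -46,0,-59,0,0,0, -46,0,-59,0,0,0]';  python3 go.py 368.8 -322.5 48 6.2
```

```text
clock: 46.95
eef_pos: [405.6, -260.0, 159.2]
eef_rot: [-1.569, 0.002, 0.108]
wrist_force: [-0.1, 0.0, -0.6]
finger_gap: 66.0
clock: 47.53
eef_pos: [368.8, -321.6, 160.3]
eef_rot: [-1.57, 0.0, 0.109]
wrist_force: [-0.2, 0.9, -0.1]
finger_gap: 66.1
t 47.53 pos [ 368.8 -321.6  160.3] rot [-90.    0.    6.2] gap 66.1
shift [-1.000e-01  1.123e+02 -1.000e+00] turn [-0.  0. -0.] dist 112.3
```

```bash
python3 -m jog '[0,18,0,0,0,0, 0,40,0,0,0,0, 0,62,0,0,0,0, 0,84,0,0,0,0, 0,102,0,0,0,0, 0,112,0,0,0,0, 0,112,0,0,0,0, 0,112,0,0,0,0]' && python3 -m jog '[0,0,0,0,0,0, 0,0,0,0,0,0, 0,0,0,0,0,0, 0,0,0,0,0,0, 0,0,0,0,0,0, 0,0,0,0,0,0]' 36 25; python3 go.py 368.8 -322.5 48 6.2
python3 -m jog '[0,-8,0,0,0,0, 0,-24,0,0,0,0, 0,-46,0,0,0,0, 0,-70,0,0,0,0, 0,-94,0,0,0,0, 0,-116,0,0,0,0, 0,-130,0,0,0,0, 0,-130,0,0,0,0, 0,-130,0,0,0,0]'; python3 go.py 572.9 105.8 180 6.2
```

```text
clock: 48.2
eef_pos: [369.0, -322.1, 49.0]
eef_rot: [-1.571, 0.0, 0.109]
wrist_force: [-0.2, 0.8, 0.1]
finger_gap: 65.6
clock: 48.7
eef_pos: [368.9, -322.6, 49.4]
eef_rot: [-1.572, -0.001, 0.108]
wrist_force: [-0.2, 0.5, 7.9]
finger_gap: 45.6
t 48.7 pos [ 368.9 -322.6   49.4] rot [-90.   -0.    6.2] gap 45.6
shift [-0.1  1.4  0.1] turn [ 0. -0.  0.] dist 1.5
clock: 49.45
eef_pos: [368.6, -322.4, 178.9]
eef_rot: [-1.572, -0.001, 0.108]
wrist_force: [-0.4, 0.4, -2.3]
finger_gap: 45.6
t 49.45 pos [ 368.6 -322.4  178.9] rot [-90.   -0.    6.2] gap 45.6
shift [249.3  -1.3 403.7] turn [ 0. -0.  0.] dist 474.5
```

```bash
python3 -m jog '[6,0,10,0,0,0, 21,0,34,0,0,0, 40,0,65,0,0,0, 59,0,96,0,0,0, 78,0,127,0,0,0, 97,0,158,0,0,0, 116,-1,188,0,0,0, 135,-1,219,0,0,0, 154,-1,250,0,0,0, 173,-1,281,0,0,0]';  python3 -m jog '[19,0,31,0,0,0, 38,0,62,0,0,0, 56,0,91,0,0,0, 68,0,111,0,0,0, 74,0,120,0,0,0, 76,0,123,0,0,0, 76,0,123,0,0,0, 76,0,123,0,0,0, 76,0,123,0,0,0]' ; python3 go.py 572.9 105.8 56 6.2
```

```text
clock: 50.28
eef_pos: [510.1, -21.8, 178.4]
eef_rot: [-1.57, 0.002, 0.108]
wrist_force: [0.7, -1.1, -2.1]
finger_gap: 45.7
clock: 51.03
eef_pos: [572.2, 105.0, 179.6]
eef_rot: [-1.571, 0.0, 0.107]
wrist_force: [0.2, -0.6, -1.6]
finger_gap: 45.8
t 51.03 pos [572.2 105.  179.6] rot [-90.    0.    6.1] gap 45.8
shift [  0.8 123.6   0.7] turn [ 0.  -0.1 -0. ] dist 123.6
```

```bash
python3 -m jog '[0,20,0,0,0,0, 0,45,0,0,0,0, 0,72,0,0,0,0, 0,95,0,0,0,0, 0,110,0,0,0,0, 0,118,0,0,0,0, 0,121,0,0,0,0, 0,122,0,0,0,0, 0,122,0,0,0,0, 0,122,0,0,0,0]';python3 go.py 572.9 105.8 53.5 6.2
```

```text
clock: 51.87
eef_pos: [573.1, 106.0, 58.8]
eef_rot: [-1.571, -0.002, 0.108]
wrist_force: [-0.7, -0.9, -2.1]
finger_gap: 45.7
t 51.87 pos [573.1 106.   58.8] rot [-90.   -0.1   6.2] gap 45.7
shift [-0.3  5.3 -0.2] turn [-0.  -0.   0.1] dist 5.3
```

```bash
python3 -m jog '[0,2,0,0,0,0, 0,4,0,0,0,0, 0,5,0,0,0,0, 0,5,0,0,0,0, 0,5,0,0,0,0]';python3 go.py 572.9 105.8 53.5 6.2
```

```text
clock: 52.28
eef_pos: [572.8, 106.2, 53.5]
eef_rot: [-1.571, -0.001, 0.108]
wrist_force: [-2.4, -0.3, 6.6]
finger_gap: 45.5
t 52.28 pos [572.8 106.2  53.5] rot [-90.   -0.    6.2] gap 45.5
shift [ 0.  -0.  -0.4] turn [0. 0. 0.] dist 0.4
```

Release, rise, and draw back to check.

```bash
python3 -m jog '[0,0,0,0,0,0, 0,0,0,0,0,0, 0,0,0,0,0,0, 0,0,0,0,0,0]' 64 25; python3 -m jog '[0,-15,0,0,0,0, 0,-40,0,0,0,0, 0,-70,0,0,0,0, 0,-100,0,0,0,0, 0,-130,0,0,0,0, 0,-150,0,0,0,0, 0,-150,0,0,0,0]' ; python3 -m jog '[-10,0,-12,0,0,0, -30,0,-40,0,0,0, -54,0,-70,0,0,0, -78,0,-102,0,0,0, -102,0,-134,0,0,0, -126,0,-166,0,0,0, -150,0,-200,0,0,0, -160,0,-230,0,0,0, -160,0,-250,0,0,0, -160,0,-250,0,0,0]' ;python3 -m jog '[0,0,0,0,0,0, 0,0,0,0,0,0, 0,0,0,0,0,0]'
python3 - <<'E'
from h import *
p=manip.camera("top"); save(p,"t20")
im=p["img"][130:230,165:300,::-1]; cv2.imwrite("pics/c20.png",cv2.resize(im,None,fx=5.8,fy=5.8,interpolation=cv2.INTER_CUBIC))
q=manip.camera("scene"); save(q,"s20")
E
```

```text
clock: 52.62
eef_pos: [572.6, 106.1, 52.6]
eef_rot: [-1.571, 0.0, 0.108]
wrist_force: [-0.8, 0.9, -0.6]
finger_gap: 63.7
clock: 53.2
eef_pos: [574.0, 106.3, 207.4]
eef_rot: [-1.571, -0.007, 0.108]
wrist_force: [0.7, 0.2, 1.3]
finger_gap: 64.2
clock: 54.03
eef_pos: [439.9, -162.6, 202.1]
eef_rot: [-1.571, 0.0, 0.105]
wrist_force: [-0.2, -0.2, 0.5]
finger_gap: 64.1
clock: 54.28
eef_pos: [440.6, -158.8, 202.3]
eef_rot: [-1.57, 0.001, 0.109]
wrist_force: [0.5, 0.4, -0.9]
finger_gap: 63.7
```

View pics/t20.png

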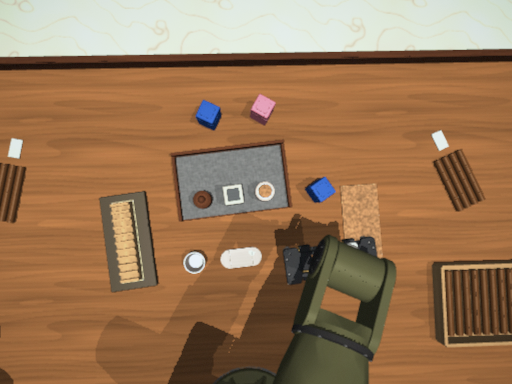

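View pics/c20.png

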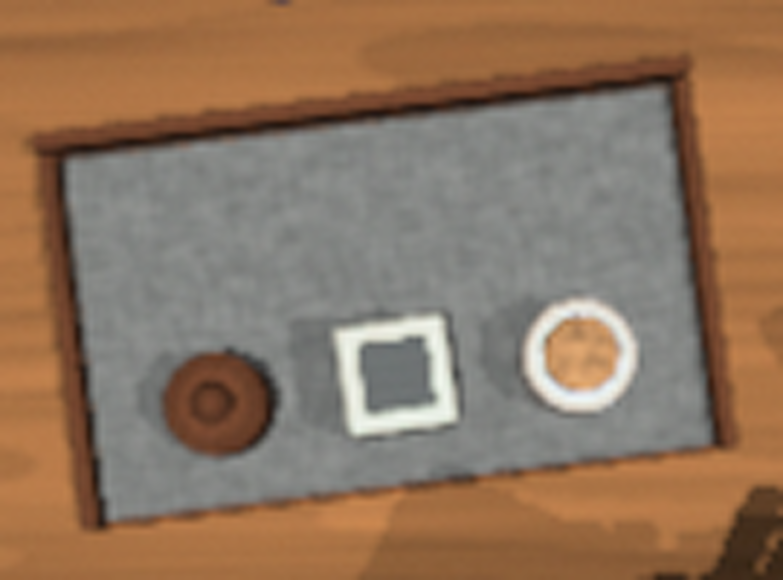

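View pics/s20.png

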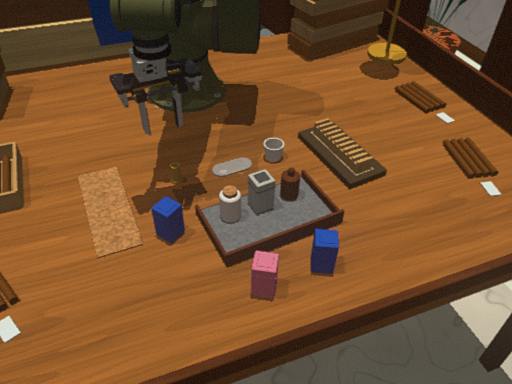

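```bash
python3 -c "
from cell import manip
print(manip.sign_off())"
```

```text
the job is handed in; nothing more can be done
None
```

I moved the pot, tin and canister onto the cork mat and laid the mould grooves-up on the rolling board's rectangle. I then put all three back in the rack, and handed the job in at about 54 s of the 134 s allowed.

**Last checks in the pictures:**
- **Mould:** its centre is about 2.5 mm from the rectangle's centre, and it is within about 0.5° of the board's direction.
- **Pot, tin and canister:** they stand upright, and their tops appear within about 1 mm of where they were in the first top view.
- **Cup, cutter and blade:** they look unmoved, and the gripper is empty and well clear of everything.

**Disagreement:** by eye, the board and its rectangle measured about 2% too small in the top and scene views. The two views still agreed on the rectangle's centre to about 1.5 mm, so I went by that. No check failed.

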